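# Put the colour-coded chopping boards away

### The arm

A 6-joint arm with a two-finger parallel gripper is mounted at the origin on the work surface. World frame = base frame: x ahead of the robot, y to its left, z up, the work surface at z = 0. Lengths are in mm, angles in rad, forces in N, time in s.
With the tool pointing down it reaches from about 425 to 950 mm from the base axis. Payload 14.7 kg.
Tool frame: the origin (TCP) lies on the centre line of the jaws, within the pads' length; the fingertips stand 25 mm ahead of it and the grasp point (between the pads) lies 6 mm ahead of it; z points along the fingers, x is the direction in which the jaws open and shut, and the axes are right-handed (so a half turn about z gives the same grasp; the last joint's range is limited). The gripper opens to 85 mm and grips with 20 to 120 N. Pads are 22 mm wide; open, the fingers measure 114 mm over their backs; the gripper's body (76 mm by 85 mm) begins 54 mm behind the grasp point. The pads swing forward as they close: fully open they stand 13 mm farther back than shut.
Start: joints at [1.265, 0.48, 1.596, -0, 1.065, -0.047], TCP at [166.324, 628.354, 219.897] pointing down, gripper open.
Joint ranges: [-2.75, 2.75], [-0.82, 2.05], [0.23, 2.67], [-1.56, 4.7], [0.09, 2.69], [-2.92, 2.92]. Speed limits (rad/s): [1.89, 1.89, 2.39, 3.01, 3.01, 3.01].

### API

Orientations are given as a unit quaternion [w, x, y, z].
In Python, from station import arm, imaging, models gives the robot as it stands.
- The arm moves only by the tool play_rows, never from a script. Its argument "deltas" is a list of rows, each a list of 3 entries, a list of its own where there are three numbers: the shift along the tool's x, y, z in mm, then the turn about the tool's z in rad, then the opening in per cent of the stroke, from 0 (shut) to 100 (fully open). A call has 1 to 20 rows; each row shifts and turns the pose as measured when the row begins, along the tool's axes as they then stand; what a row does not reach is not made up. A row lasts 1/12 s, in which the tool goes at most 41.7 mm and 7.16 degrees, less where a joint would pass 70% of its speed; a pose out of reach is approached as far as the arm can. A call with a gripper value outside its range is refused whole. The fingers move at their own pace and stop on an object; the grip force is fixed at half the most. Time passes only in rows, so rows that do not move let the fingers close. It gives the time, the measured TCP pose, the force and the opening at its end, in the units of the state.
- arm.sense(): the state, without advancing time (a new reading comes with each control period).
- imaging.get_image(name): name is "side" or "top" or "wrist"; returns the picture (384x512x3 uint8, red, green, blue); there is no depth.
- imaging.get_calibration(name): a dict with "fovy" (degrees; the focal length in pixels is half the picture's height over the tangent of half this angle, whatever the lens; pixels are square), "cx", "cy" (the principal point, pixels), "D" ([k1, k2, p1, p2, k3] as OpenCV has them; the pictures are not rectified), "eye" and "orientation" of the camera in the world; the wrist camera has in their place "T_tool_cam" (4x4, takes a point from camera to tool coordinates, whose origin is the TCP and whose axes are the tool frame's). Camera axes: x right, y down, z forward; pixel columns grow to the right and rows downward; lengths in mm; the calibration is good to about 2 mm. A picture is of the moment at which its call begins: read the wrist's pose just before it. get_calibration takes no time and is no camera call.
- arm.job_done(): hands the job in, once; it reports no verdict.
Trained networks look in the newest picture that a camera, given by its name, has taken for a name from the list of things; names that differ only in an ending like _2 or _b are one class to them, and where a whole thing is asked for, a point or a joint stands for the part that bears it (a point fixed in the world has none). Each returns a list of dicts, best first, with "conf" (0 to 1); they miss things now and then, are a little off and sometimes report something else, mostly with a low value. They report only what shows in the picture. A call takes as long as a camera call. They do not tell look-alikes from the thing itself.
- models.trace(camera, target): "pixels" (384x512 bool, what is visible of it) and "pixel" ([row, column] in pixels, amid what is visible of it).
The state is a dict: "t": time; "joint_pos": joint angles; "joint_vel": joint speeds; "tau": joint torques, N m; "tcp_pos": TCP position; "ee_rot": TCP orientation; "wrist_force": force on the tool from outside, world axes, zero at the start; "torque": the same for the moment, N m; "width": finger opening in mm.
Only numpy, scipy, OpenCV 4.12 (cv2) and the standard library are available. Lean on these libraries where they do the work, as an engineer would, in place of code of your own. Each camera call takes 0.05 s, during which the arm holds its last target. There are 200 camera calls.

### The job

The four washed chopping boards have drained: move them one by one from the wire draining rack into the storage rack, each into the slot of its own colour, standing upright on its long edge, centred along the slot, fully down on the slot's floor, and standing still when you finish. Lower each board to the bottom of its slot before you let go (do not drop it), and leave the bottle and the jar where they stand.

Things in the scene. Friction and masses are not known exactly. Their poses are not given: they have to be found in the camera images.
- board_red: Loose red plastic chopping board, 200 (x) x 15 (y) x 140 mm (z), 0.4 kg, standing on a long edge in the wire draining rack. Origin: middle of underside; pinch it across the top edge, 140 mm up. Finger hole 22 x 70 mm, 69 mm towards -x. Boards stand parallel in any colour order, 60 mm apart (45 mm clear), each on rails between two wire hoops 63 mm high from its underside.
- board_yellow: Loose yellow plastic chopping board, 200 (x) x 15 (y) x 140 mm (z), 0.4 kg, standing on a long edge in the wire draining rack. Origin: middle of underside; pinch it across the top edge, 140 mm up. Finger hole 22 x 70 mm, 69 mm towards -x. Boards stand parallel in any colour order, 60 mm apart (45 mm clear), each on rails between two wire hoops 63 mm high from its underside.
- board_green: Loose green plastic chopping board, 200 (x) x 15 (y) x 140 mm (z), 0.4 kg, standing on a long edge in the wire draining rack. Origin: middle of underside; pinch it across the top edge, 140 mm up. Finger hole 22 x 70 mm, 69 mm towards -x. Boards stand parallel in any colour order, 60 mm apart (45 mm clear), each on rails between two wire hoops 63 mm high from its underside.
- board_blue: Loose blue plastic chopping board, 200 (x) x 15 (y) x 140 mm (z), 0.4 kg, standing on a long edge in the wire draining rack. Origin: middle of underside; pinch it across the top edge, 140 mm up. Finger hole 22 x 70 mm, 69 mm towards -x. Boards stand parallel in any colour order, 60 mm apart (45 mm clear), each on rails between two wire hoops 63 mm high from its underside.
- slot_red: Fixed red plastic-coated cradle of the storage rack, one upright slot; four stand side by side in any colour order, 60 mm apart. Origin: middle of underside; x along the slot (160 mm), y across. Floor 8 mm above origin; wire guides on both sides 20 mm apart up to 59 mm, then flaring to 38 mm apart at their tops, 87 mm above origin (50 mm wide outside). Ends open: a centred board stands out 20 mm at each end.
- slot_yellow: Fixed yellow plastic-coated cradle of the storage rack, one upright slot; four stand side by side in any colour order, 60 mm apart. Origin: middle of underside; x along the slot (160 mm), y across. Floor 8 mm above origin; wire guides on both sides 20 mm apart up to 59 mm, then flaring to 38 mm apart at their tops, 87 mm above origin (50 mm wide outside). Ends open: a centred board stands out 20 mm at each end.
- slot_green: Fixed green plastic-coated cradle of the storage rack, one upright slot; four stand side by side in any colour order, 60 mm apart. Origin: middle of underside; x along the slot (160 mm), y across. Floor 8 mm above origin; wire guides on both sides 20 mm apart up to 59 mm, then flaring to 38 mm apart at their tops, 87 mm above origin (50 mm wide outside). Ends open: a centred board stands out 20 mm at each end.
- slot_blue: Fixed blue plastic-coated cradle of the storage rack, one upright slot; four stand side by side in any colour order, 60 mm apart. Origin: middle of underside; x along the slot (160 mm), y across. Floor 8 mm above origin; wire guides on both sides 20 mm apart up to 59 mm, then flaring to 38 mm apart at their tops, 87 mm above origin (50 mm wide outside). Ends open: a centred board stands out 20 mm at each end.
- bottle: Bystander: white squeeze bottle with orange cap and nozzle, 60 mm across, 180 mm tall, standing loose on the counter beyond the racks. Origin: middle of its underside.
- jar: Bystander: amber glass jar with wooden lid, 86 mm across, 123 mm tall over its knob, standing loose on the counter beyond the racks. Origin: middle of its underside.
There are look-alikes about, which are no part of the job. Of the things that look like the board_yellow, the smaller one is meant. Several things have the shape of the board_red; the one meant has the colours described above.

How it is judged (in metres and radians):
At the end, for the whole second after the job is handed in: Each board stands released and at rest (under 20 mm/s and 0.3 rad/s) in the cradle of its own colour: its underside within 6 mm of the slot's floor, middle within 35 mm of the slot's middle along it and 8 mm across, upright within 0.2 rad and in line with the slot within 0.15 rad (x of board_red in the frame of slot_red between -0.035 and 0.035 m and y of board_red in the frame of slot_red between -0.008 and 0.008 m and z of board_red in the frame of slot_red between 0.002 and 0.014 m and angle between each of board_red, board_yellow, board_green, board_blue's own z axis and vertical below 0.2 rad and angle between the x axis of board_red and the x axis of slot_red, either way round below 0.15 rad and linear speed of each of board_red, board_yellow, board_green, board_blue below 0.02 m/s and angular speed of each of board_red, board_yellow, board_green, board_blue below 0.3 rad/s and x of board_yellow in the frame of slot_yellow between -0.035 and 0.035 m and y of board_yellow in the frame of slot_yellow between -0.008 and 0.008 m and z of board_yellow in the frame of slot_yellow between 0.002 and 0.014 m and angle between the x axis of board_yellow and the x axis of slot_yellow, either way round below 0.15 rad and x of board_green in the frame of slot_green between -0.035 and 0.035 m and y of board_green in the frame of slot_green between -0.008 and 0.008 m and z of board_green in the frame of slot_green between 0.002 and 0.014 m and angle between the x axis of board_green and the x axis of slot_green, either way round below 0.15 rad and x of board_blue in the frame of slot_blue between -0.035 and 0.035 m and y of board_blue in the frame of slot_blue between -0.008 and 0.008 m and z of board_blue in the frame of slot_blue between 0.002 and 0.014 m and angle between the x axis of board_blue and the x axis of slot_blue, either way round below 0.15 rad); the robot touches nothing.
It fails at once if a board is dropped: let go so that it falls more than about 25 mm ((linear speed of board_red above 0.7 m/s and contact force between board_red and the fingers below 0.05 N) or (linear speed of board_yellow above 0.7 m/s and contact force between board_yellow and the fingers below 0.05 N) or (linear speed of board_green above 0.7 m/s and contact force between board_green and the fingers below 0.05 N) or (linear speed of board_blue above 0.7 m/s and contact force between board_blue and the fingers below 0.05 N)).
It fails at once if the bottle is pushed more than 25 mm or tipped (distance of bottle from where it was at the start of the episode above 0.025 m or angle between bottle's own z axis and vertical above 0.3 rad).
It fails at once if the jar is pushed more than 25 mm or tipped (distance of jar from where it was at the start of the episode above 0.025 m or angle between jar's own z axis and vertical above 0.3 rad).
It also fails if it takes over 128 s, if anything falls off the work surface, if the arm or the gripper's body presses on something with over 40 N, if the wrist force passes 120 N, or if a joint passes its speed limit or range.

## Working session

There is one attempt and no reset: what is moved stays moved. The work goes in short steps, Python scripts to look and compute and a tool call to move; the robot and the scene stay as the last step left them, time stands still between calls to the robot, and variables do not carry over. Pictures are saved under pics/ and viewed, about 12 in all and at most 16, crops included, and the job is handed in when it is done.

Besides the shell and the picture viewer there is one more tool, called after "Call:" in YAML: its name, and indented under it one key for each argument. play_rows: Moves the arm, as the interface text tells. Its arguments: {"type":"object","properties":{"deltas":{"type":"array","items":{"type":"array"}}},"required":["deltas"]}

```bash
mkdir -p pics
python3 - <<'E'
from station import arm, imaging, models
import cv2,numpy as np
for n in ["side","top"]:
    im=imaging.get_image(n); cv2.imwrite(f"pics/{n}0.png",im[:,:,::-1]); print(n,imaging.get_calibration(n))
print(imaging.get_calibration("wrist"));print(arm.sense())
E
```

```text
side {'fovy': 46.07731757589467, 'cx': 262.63332867647443, 'cy': 184.18822559188615, 'D': array([-0.14591341,  0.        ,  0.        ,  0.        ,  0.        ]), 'eye': array([ -311.52152098, -1139.6704357 ,   985.18864054]), 'orientation': array([-0.43098502,  0.84308103, -0.2840642 ,  0.15091   ])}
top {'fovy': 57.17893963569613, 'cx': 257.74253137478087, 'cy': 194.29237879275908, 'D': array([-0.07016008,  0.        ,  0.        ,  0.        ,  0.        ]), 'eye': array([ 394.66696999, -127.0261793 , 1177.61983433]), 'orientation': array([ 0.03949171, -0.70059689,  0.71094794, -0.04644818])}
{'fovy': 60.391047813639666, 'cx': 249.47911289458358, 'cy': 189.87589866688003, 'D': array([-0.03115915,  0.        ,  0.        ,  0.        ,  0.        ]), 'T_tool_cam': array([[ 9.99998782e-01, -1.06663342e-03,  1.13900071e-03,
        -9.81006661e-01],
       [ 6.82468450e-04,  9.55351359e-01,  2.95471346e-01,
        -7.60978462e+01],
       [-1.40330549e-03, -2.95470208e-01,  9.55350923e-01,
        -1.55115384e+02],
       [ 0.00000000e+00,  0.00000000e+00,  0.00000000e+00,
         1.00000000e+00]])}
{'t': 0.1, 'joint_pos': array([ 1.26543127e+00,  4.80774971e-01,  1.59683176e+00,  1.58606250e-05,
        1.06510760e+00, -4.65936679e-02]), 'joint_vel': array([ 4.54139272e-05, -9.72149539e-04, -1.76379038e-03, -9.90809751e-04,
       -3.06921703e-04,  3.15918521e-04]), 'tau': array([ 1.39656499e-03, -9.52262092e+01, -4.31045866e+01,  1.47364062e-04,
        5.00235255e-03,  4.23277106e-05]), 'tcp_pos': array([166.1811722 , 627.98575529, 219.3249953 ]), 'ee_rot': array([ 3.15332909e-04,  7.92432987e-01,  6.09958725e-01, -4.63848233e-04]), 'wrist_force': array([-0.45122069, -0.20253102, -0.54728801]), 'torque': array([ 0.03392255, -0.01530932,  0.00575   ]), 'width': 85.41377573152148}
```

View pics/side0.png

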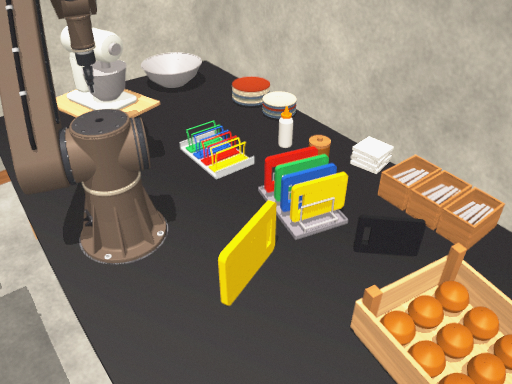

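View pics/top0.png

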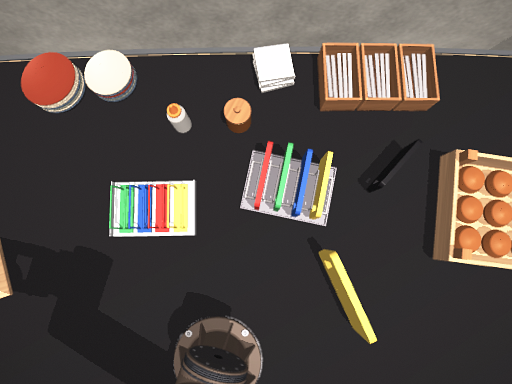

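The draining rack, top view about (290,188), holds red, green, blue and yellow from left to right. The storage rack at (152,208) has green, blue, red and yellow. The yellow candidates are a big board at (347,295) and a smaller one in the rack at (324,185). The smaller one in the rack is the one meant. The black board at (395,165) is a colour decoy. Next I'll run the networks and view an enlarged crop.

```bash
cat > h.py <<'E'
import numpy as np,cv2
from scipy.spatial.transform import Rotation as R
from station import arm, imaging, models
def rot(q): return R.from_quat([q[1],q[2],q[3],q[0]]).as_matrix()
def cam(name,st=None):
    c=imaging.get_calibration(name); f=192/np.tan(np.radians(c['fovy'])/2)
    K=np.array([[f,0,c['cx']],[0,f,c['cy']],[0,0,1.]])
    if 'eye' in c: Rw,e=rot(c['orientation']),np.array(c['eye'])
    else:
        st=st or arm.sense(); Rt=rot(st['ee_rot']); T=c['T_tool_cam']
        Rw=Rt@T[:3,:3]; e=Rt@T[:3,3]+st['tcp_pos']
    return K,np.array(c['D']),Rw,e
def proj(C,P):
    K,D,Rw,e=C; P=np.asarray(P,float).reshape(-1,3)
    return cv2.projectPoints(((P-e)@Rw),np.zeros(3),np.zeros(3),K,D)[0].reshape(-1,2)  # u,v
def plane(C,uv,z):
    K,D,Rw,e=C; n=cv2.undistortPoints(np.asarray(uv,float).reshape(-1,1,2),K,D).reshape(-1,2)
    d=np.c_[n,np.ones(len(n))]@Rw.T
    return e+d*((z-e[2])/d[:,2])[:,None]
def box(x,y,z,yaw,L,W,H):
    c=np.array([[a*L/2,b*W/2,h*H] for a in(-1,1) for b in(-1,1) for h in(0,1)])
    return c@R.from_euler('z',yaw).as_matrix().T+[x,y,z]
E
python3 - <<'E'
from h import *
np.set_printoptions(precision=1,suppress=True)
for n in ["top","side"]:
    im=imaging.get_image(n); C=cam(n)
    d={}
    for t in ["board_red","board_yellow","board_green","board_blue","slot_red","slot_yellow","slot_green","slot_blue","bottle","jar"]:
        for i,r in enumerate(models.trace(n,t)[:3]):
            m=np.array(r['pixels']); p=r['pixel']; d[f"{t}_{i}"]=m
            q=plane(C,[[p[1],p[0]]],150 if 'board' in t else 40)[0]
            v,u=np.nonzero(m)
            print(n,t,round(r['conf'],2),p,m.sum(),(u.min(),u.max(),v.min(),v.max()),q[:2])
    np.savez(f"m_{n}.npz",**d)
    if n=="top":
        a=im[125:255,95:350,::-1]; cv2.imwrite("pics/crop1.png",cv2.resize(a,None,fx=3.1,fy=3.1,interpolation=cv2.INTER_CUBIC))
    else:
        a=im[115:240,170:360,::-1]; cv2.imwrite("pics/crop2.png",cv2.resize(a,None,fx=4.2,fy=4.2,interpolation=cv2.INTER_CUBIC))
E
```

```text
top board_red 0.8 [179.4, 262.7] 389 (np.int64(254), np.int64(271), np.int64(142), np.int64(209)) [ 564.3 -153.4]
top board_red 0.76 [169.0, 392.9] 753 (np.int64(367), np.int64(421), np.int64(140), np.int64(191)) [ 591.1 -545.9]
top board_yellow 0.92 [184.8, 322.1] 698 (np.int64(310), np.int64(332), np.int64(151), np.int64(218)) [ 545.8 -329.1]
top board_yellow 0.7 [294.5, 347.4] 1556 (np.int64(320), np.int64(375), np.int64(251), np.int64(342)) [ 226.3 -391.5]
top board_green 0.74 [177.2, 264.7] 366 (np.int64(254), np.int64(271), np.int64(141), np.int64(209)) [ 570.8 -159.5]
top board_green 0.63 [176.6, 283.5] 357 (np.int64(274), np.int64(291), np.int64(144), np.int64(209)) [ 571.9 -215.2]
top board_blue 0.87 [183.0, 300.9] 601 (np.int64(291), np.int64(312), np.int64(149), np.int64(216)) [ 552.  -266.2]
top slot_red 0.61 [204.6, 159.5] 835 (np.int64(147), np.int64(170), np.int64(184), np.int64(233)) [504.4 180.6]
top slot_yellow 0.85 [207.2, 178.7] 746 (np.int64(167), np.int64(187), np.int64(184), np.int64(232)) [495.1 117.7]
top slot_yellow 0.32 [186.8, 300.3] 610 (np.int64(291), np
[... 1403 characters left out ...]
t64(155)) [868.6 -24.1]
side slot_yellow 0.56 [159.2, 224.2] 471 (np.int64(208), np.int64(246), np.int64(140), np.int64(173)) [479.8 121.4]
side slot_green 0.71 [144.5, 208.7] 169 (np.int64(186), np.int64(221), np.int64(121), np.int64(152)) [490.9 253.2]
side slot_blue 0.9 [148.3, 216.9] 195 (np.int64(193), np.int64(229), np.int64(126), np.int64(159)) [501.5 207.6]
side slot_blue 0.58 [144.7, 199.5] 158 (np.int64(187), np.int64(219), np.int64(138), np.int64(152)) [459.8 274.6]
side bottle 0.75 [131.6, 285.5] 493 (np.int64(278), np.int64(292), np.int64(107), np.int64(147)) [813.4 148.6]
side jar 0.85 [145.0, 321.2] 342 (np.int64(308), np.int64(330), np.int64(135), np.int64(154)) [859.4 -25.3]
```

View pics/crop1.png

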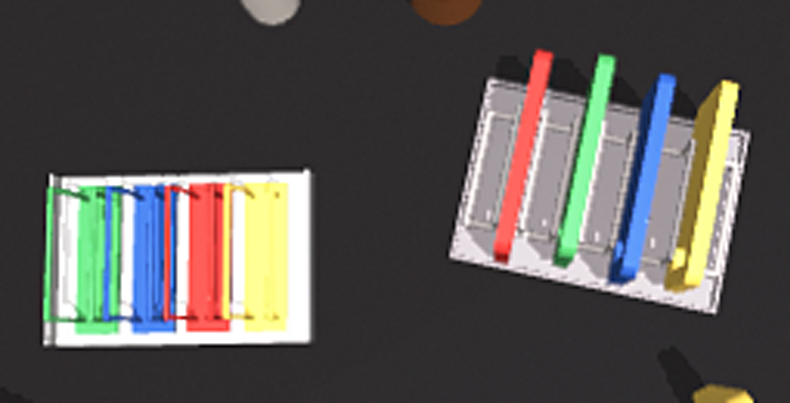

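View pics/crop2.png

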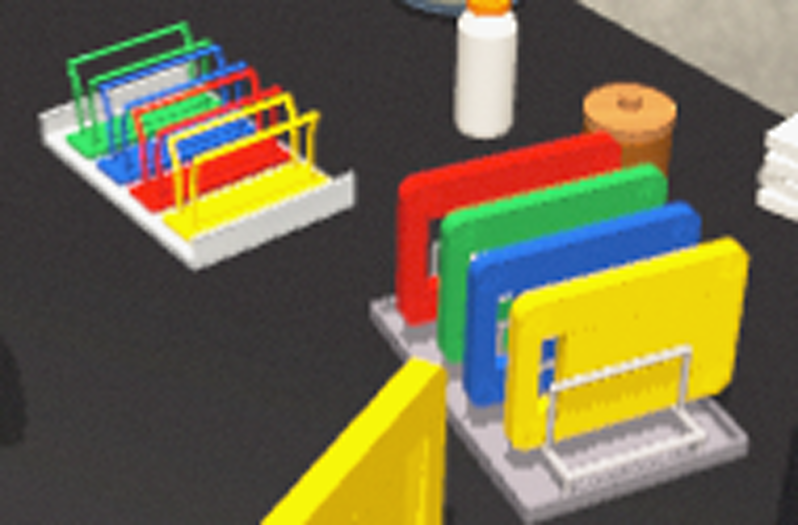

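The crops confirm it: rack order is red, green, blue, yellow, and slot order is green, blue, red, yellow from +y to −y. Now fitting the poses.

```bash
cat > fit.py <<'E'
from h import *
from scipy.optimize import minimize
np.set_printoptions(precision=2,suppress=True)
HUE={'red':(172,8),'green':(45,85),'blue':(100,125),'yellow':(20,35)}
def cmask(im,c,roi):
    h=cv2.cvtColor(im,cv2.COLOR_RGB2HSV); lo,hi=HUE[c]; H=h[...,0]
    k=((H>=lo)&(H<=hi)) if lo<hi else ((H>=lo)|(H<=hi))
    m=k&(h[...,1]>90)&(h[...,2]>60); o=np.zeros_like(m); a,b,c_,d=roi; o[c_:d,a:b]=m[c_:d,a:b]; return o
def hull(C,P,S=8):
    m=np.zeros((384*2,512*2),np.uint8); q=cv2.convexHull(proj(C,P).astype(np.float32)).reshape(-1,2)
    cv2.fillConvexPoly(m,np.round((q+.5)*2*16).astype(np.int32),1,shift=4); 
    return cv2.resize(m.astype(np.float32),(512,384),interpolation=cv2.INTER_AREA)
if __name__=="__main__":
    it=imaging.get_image('top'); is_=imaging.get_image('side'); Ct,Cs=cam('top'),cam('side')
    rt={c:cmask(it,c,(235,340,130,228)).astype(np.float32) for c in HUE}
    for c in HUE: print(c,rt[c].sum())
    sy=cmask(is_,'yellow',(285,355,165,230)).astype(np.uint8); sy=cv2.morphologyEx(sy,cv2.MORPH_CLOSE,np.ones((13,13))).astype(np.float32)
    order=['red','green','blue','yellow']
    def cost(p):
        x,y,z,yaw=p[:4]; s=0
        for i,c in enumerate(order):
            o=p[4+2*i:6+2*i]; d=(i-1.5)*60
            bx=x+d*np.sin(yaw)+o[0]*np.cos(yaw)+o[1]*np.sin(yaw); by=y-d*np.cos(yaw)+o[0]*np.sin(yaw)-o[1]*np.cos(yaw)
            B=box(bx,by,z,yaw,200,15,140)
            s+=np.abs(hull(Ct,B)-rt[c]).sum()
            if c=='yellow': s+=.5*np.abs(hull(Cs,B)-sy).sum()
        return s+.02*(p[4:]**2).sum()
    best=None
    for yaw in(-.15,-.25):
        p0=np.r_[555,-235,15,yaw,np.zeros(8)]
        S=np.vstack([p0]+[p0+np.eye(12)[i]*([10,10,10,.05]+[5]*8)[i] for i in range(12)])
        r=minimize(cost,p0,method='Nelder-Mead',options=dict(initial_simplex=S,maxfev=2500,adaptive=True))
        r=minimize(cost,r.x,method='Nelder-Mead',options=dict(maxfev=1500,adaptive=True))
        if best is None or r.fun<best.fun: best=r
    print(best.fun,best.x)
    p=best.x
    for i,c in enumerate(order):
        o=p[4+2*i:6+2*i]; d=(i-1.5)*60; yaw=p[3]
        print(c,p[0]+d*np.sin(yaw)+o[0]*np.cos(yaw)+o[1]*np.sin(yaw), p[1]-d*np.cos(yaw)+o[0]*np.sin(yaw)-o[1]*np.cos(yaw))
    # tray corners & slot floors
    for c in HUE:
        m=cmask(it,c,(100,200,180,240)); 
        for z in (10,20): 
            v,u=np.nonzero(m); print(c,z,plane(Ct,[[np.median(u),np.median(v)],[u.min(),v.min()],[u.max(),v.max()]],z)[:,:2].ravel())
E
python3 fit.py
```

```text
red 408.0
green 426.0
blue 577.0
yellow 722.0
402.8721519145414 [ 570.32 -242.01   31.03   -0.23   -6.87    1.73   -1.03    2.48   -2.02
    2.93    0.33    2.15]
red 583.6690557849541 -154.48985149991006
green 575.56322803724 -214.97629760150554
blue 560.8805848956264 -273.6273254020651
yellow 549.7221749814665 -331.82775246524943
red 10 [495.86 186.87 577.39 229.11 419.15 155.68]
red 20 [494.99 184.19 575.82 226.06 418.94 153.25]
green 10 [497.39 308.64 576.03 362.71 417.11 276.1 ]
green 20 [496.51 304.9  574.48 358.52 416.92 272.65]
blue 10 [496.63 247.56 578.43 297.42 416.51 215.69]
blue 20 [495.76 244.35 576.86 293.78 416.32 212.76]
yellow 10 [498.36 123.2  576.42 164.65 418.45  95.88]
yellow 20 [497.48 121.06 574.86 162.16 418.25  93.97]
```

Call:
play_rows:
  deltas:
    - [[-10,0,-35],0,100]
    - [[-20,20,-25],0,100]
    - [[-22,30,-15],0,100]
    - [[-23,31,-10],0,100]
    - [[-23,31,-5],0,50]
    - [[-23,31,-5],0,50]
    - [[-23,31,-5],0,50]
    - [[-23,31,0],0,50]
    - [[-23,31,0],0,50]
    - [[-23,31,0],0,50]
    - [[-23,31,0],0,50]
    - [[-23,31,0],0,50]
    - [[-23,31,0],0,50]
    - [[-23,31,0],0,50]
    - [[0,0,0],0,50]
    - [[0,0,0],0,50]

```text
t: 2.63
tcp_pos: [478.8, 215.6, 325.9]
ee_rot: [0.001, 0.791, 0.611, 0.003]
wrist_force: [-0.7, 0.6, 0.5]
width: 42.6
```

Run:
```python
from h import *
import pickle
st=arm.sense(); im=imaging.get_image('wrist'); pickle.dump((st,im),open('w1.pkl','wb'))
cv2.imwrite('pics/w1.png',cv2.resize(im[:,:,::-1],None,fx=1.5,fy=1.5))
print(st['joint_pos'])
```

```text
[ 3.65634652e-01  2.01496092e-01  1.74479579e+00 -4.83359837e-04
  1.18810711e+00 -9.49960605e-01]
```

View pics/w1.png

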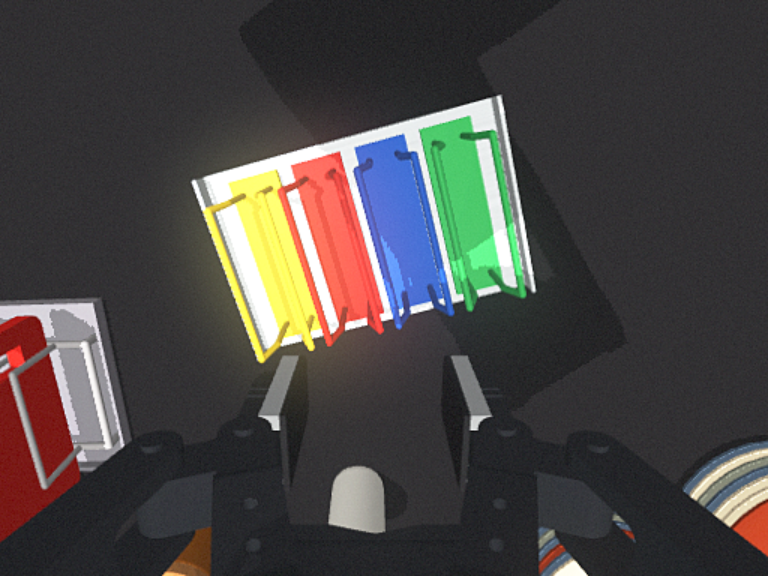

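```bash
cat > slots.py <<'E'
from h import *
import pickle
from scipy.optimize import least_squares
st,im=pickle.load(open('w1.pkl','rb')); Cw=cam('wrist',st); Ct=cam('top')
np.set_printoptions(precision=2,suppress=True)
# order green,blue,red,yellow (y decreasing): near end left(+y..)/right
W=[[[470,116],[420,128]],[[404,135],[355,147]],[[341,152],[292,166]],[[278,171],[230,182]]]
T=[[[77,333],[118,333]],[[135,331],[175,331]],[[189,330],[229,330]],[[247,330],[287,330]]]
TT=[[247,184],[287,184]]
def pts(p,i,e): # two corners (+y,-y) at end e=-1 near,1 far
    x,y,z,a,w=p; d=-(i-1.5)*60; c,s=np.cos(a),np.sin(a)
    return [[x+c*80*e-s*(d+k*w/2),y+s*80*e+c*(d+k*w/2),z] for k in(1,-1)]
def res(p,full=False):
    r=[]
    for i in range(4):
        r.append((proj(Cw,pts(p,i,-1))-(np.array(W[i])/1.5-.17)).ravel())
        r.append((proj(Ct,pts(p,i,-1))-(np.array(T[i])/3.1+[94.7,124.7])).ravel())
    r.append((proj(Ct,pts(p,3,1))-(np.array(TT)/3.1+[94.7,124.7])).ravel())
    return np.concatenate(r)
r=least_squares(res,[497,215,15,0,30],loss='soft_l1')
print(r.x,r.cost); print(res(r.x).reshape(-1,4))
for f,idx in(('wrist',0),('top',1)):
    rr=least_squares(lambda q:np.concatenate([res(np.r_[q[:2],r.x[2],q[2],r.x[4]])[8*i+4*idx:8*i+4*idx+4] for i in range(4)]),[497,215,0]); print(f,rr.x,rr.cost)
p=r.x
for i,c in enumerate(['green','blue','red','yellow']): print(c,np.mean([pts(p,i,-1),pts(p,i,1)],axis=(0,1)))
E
python3 slots.py
```

```text
[496.07 208.03  14.04   0.01  45.79] 5.702175779383229
[[-0.76  0.57 -0.48  1.62]
 [-0.17  0.48  0.22  0.28]
 [ 0.02 -0.25  0.17  0.72]
 [-1.02  0.86 -0.22  0.65]
 [-0.49  0.16  0.29 -0.29]
 [-0.47  0.9   0.41  0.68]
 [-0.16 -0.88  0.66  0.55]
 [-1.11  0.61 -0.17  0.37]
 [-0.75 -0.34 -0.03 -0.61]]
wrist [495.73 208.57   0.01] 2.602982432629374
top [498.04 207.02   0.01] 1.1815205924490022
green [495.61 298.03  14.04]
blue [495.92 238.03  14.04]
red [496.22 178.03  14.04]
yellow [496.53 118.03  14.04]
```

Call:
play_rows:
  deltas:
    - [[-35,14,-5],0,50]
    - [[-35,14,-5],0,50]
    - [[-35,14,-5],0,50]
    - [[-35,14,0],0,50]
    - [[-35,14,0],0,50]
    - [[-35,14,0],0,50]
    - [[-35,14,0],0,50]
    - [[-35,14,0],0,50]
    - [[-35,14,0],0,50]
    - [[-35,14,0],0,50]
    - [[-35,14,0],0,50]
    - [[-35,14,0],0,50]
    - [[0,0,0],0,50]
    - [[0,0,0],0,50]

```text
t: 3.85
tcp_pos: [540.8, -234.9, 340.9]
ee_rot: [0.001, 0.783, 0.622, 0.005]
wrist_force: [0.9, 0.6, 0.0]
width: 42.9
```

Run:
```python
from h import *
import pickle
st=arm.sense(); im=imaging.get_image('wrist'); pickle.dump((st,im),open('w2.pkl','wb'))
cv2.imwrite('pics/w2.png',cv2.resize(im[:,:,::-1],None,fx=1.5,fy=1.5))
print(st['joint_pos'],st['tcp_pos'])
```

```text
[-0.46657591  0.2916761   1.58575464  0.00860918  1.25736695 -1.81160192] [ 540.79723566 -234.9418606   340.90429798]
```

View pics/w2.png

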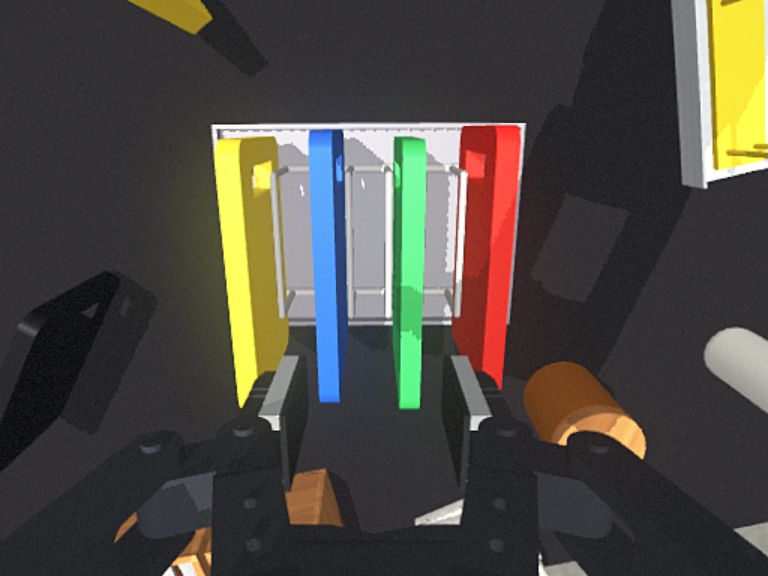

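```bash
cat > fit2.py <<'E'
from fit import *
import pickle
st,iw=pickle.load(open('w2.pkl','rb')); Cw=cam('wrist',st); Ct=cam('top')
it=cv2.imread('pics/top0.png')[:,:,::-1].copy()
roi=np.zeros((384,512),np.float32); roi[70:235,135:355]=1
mw={c:cv2.morphologyEx(cmask(iw,c,(135,355,70,275)).astype(np.uint8),cv2.MORPH_CLOSE,np.ones((9,9))).astype(np.float32)*roi for c in HUE}
mt={c:cmask(it,c,(235,340,130,228)).astype(np.float32) for c in HUE}
order=['red','green','blue','yellow']
def pos(p,i):
    x,y,z,yaw=p[:4]; o=p[4+2*i:6+2*i]; d=(i-1.5)*60; c,s=np.cos(yaw),np.sin(yaw)
    return x+d*s+o[0]*c+o[1]*s, y-d*c+o[0]*s-o[1]*c
def cost(p,w=(1,1)):
    s=0
    for i,c in enumerate(order):
        B=box(*pos(p,i),p[2],p[3],200,15,140)
        if w[0]: s+=w[0]*np.abs(hull(Cw,B)*roi-mw[c]).sum()
        if w[1]: s+=w[1]*np.abs(hull(Ct,B)-mt[c]).sum()
    return s+.02*(p[4:]**2).sum()
for w in((1,0),(1,1)):
    p=np.r_[567,-243,25,-.23,np.zeros(8)]
    for k in range(3):
        S=np.vstack([p]+[p+np.eye(12)[i]*([8,8,8,.03]+[4]*8)[i]/(k+1) for i in range(12)])
        p=minimize(cost,p,args=(w,),method='Nelder-Mead',options=dict(initial_simplex=S,maxfev=1500,adaptive=True)).x
    print(w,cost(p,w),p); 
    for i,c in enumerate(order): print(c,np.array(pos(p,i)))
E
python3 fit2.py
```

```text
(1, 0) 743.1889378091397 [ 564.56 -244.19   28.28   -0.22   -4.06   -0.53    4.8    -0.14   -2.13
    0.78    3.46    1.61]
red [ 580.58 -154.99]
green [ 575.89 -215.85]
blue [ 555.69 -273.74]
yellow [ 547.71 -334.3 ]
(1, 1) 1186.5915360515492 [ 565.38 -244.42   28.47   -0.22   -4.84   -0.65    3.98   -0.21   -2.25
    0.67    2.67    1.48]
red [ 580.65 -154.93]
green [ 575.92 -215.83]
blue [ 556.42 -273.83]
yellow [ 547.81 -334.23]
```

```bash
cat > to.py <<'E'
from h import *
import sys
# usage: to.py x y z yaw_of_board
x,y,z,a=map(float,sys.argv[1:5]); st=arm.sense(); Rt=rot(st['ee_rot'])
d=Rt.T@(np.array([x,y,z])-st['tcp_pos']); cur=np.arctan2(Rt[1,0],Rt[0,0]); t=np.pi/2+a-cur; t=(t+np.pi/2)%np.pi-np.pi/2
print('shift',d.round(1),'turn',round(-t,4),'tcp',st['tcp_pos'].round(1),'tilt',Rt[:,2].round(4),'F',st['wrist_force'].round(1),'w',round(st['width'],1),'t',st['t'])
E
python3 to.py 580.7 -155 250 -.22
```

```text
shift [86.1 20.  91.6] turn -0.0077 tcp [ 540.9 -234.7  340.9] tilt [ 0.0098  0.0038 -0.9999] F [ 0.1 -0.4 -0.9] w 42.8 t 3.9
```

Call:
play_rows:
  deltas:
    - [[29,7,30],0,50]
    - [[29,7,31],0,50]
    - [[28,6,31],-0.008,50]
    - [[0,0,0],0,50]
    - [[0,0,0],0,50]

```text
t: 4.32
tcp_pos: [582.3, -146.7, 250.1]
ee_rot: [0.004, 0.779, 0.627, 0.006]
wrist_force: [-0.4, -0.1, 0.7]
width: 42.6
```

```bash
python3 to.py 580.7 -155 159 -.22
python3 - <<'E'
from h import *
st=arm.sense(); im=imaging.get_image('wrist'); C=cam('wrist',st)
a=im[:,:,::-1].copy()
for x in (-100,100): 
  for w in(-7.5,7.5):
    c,s=np.cos(-.22),np.sin(-.22); u=proj(C,[[580.7+c*x-s*w,-155+s*x+c*w,168]])[0]; cv2.circle(a,tuple(int(k) for k in u),2,(255,255,0),-1)
cv2.imwrite('pics/w3.png',cv2.resize(a,None,fx=1.5,fy=1.5))
E
```

```text
shift [-8.9 -1.  91.1] turn 0.0058 tcp [ 582.3 -146.7  250.1] tilt [ 0.0141  0.002  -0.9999] F [-0.4 -0.1  0.7] w 42.6 t 4.3167
```

View pics/w3.png

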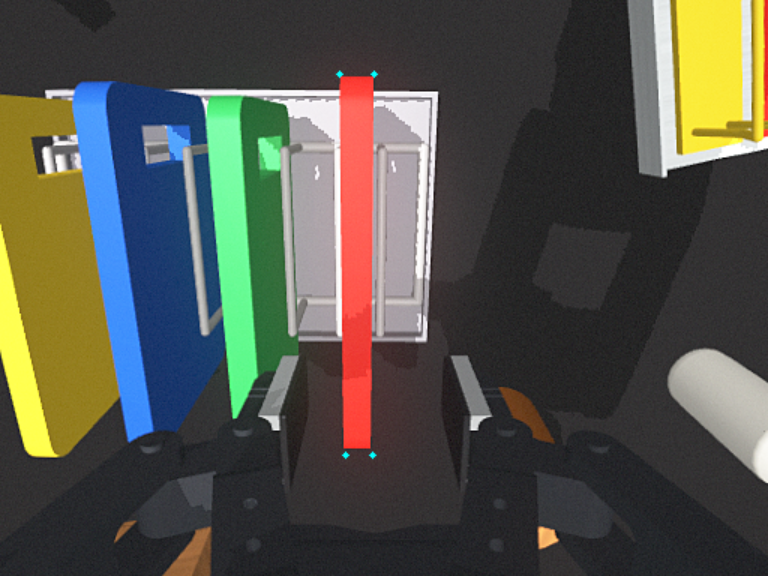

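The wrist picture shows the red board at (357,265), and the predicted corners match its outline. Descending to grip it.

Call:
play_rows:
  deltas:
    - [[-8,-1,0],0,50]
    - [[0,0,30],0,50]
    - [[0,0,30],0,50]
    - [[0,0,20],0,50]
    - [[0,0,9],0,50]
    - [[0,0,0],0,50]
    - [[0,0,0],0,0]
    - [[0,0,0],0,0]
    - [[0,0,0],0,0]
    - [[0,0,0],0,0]
    - [[0,0,0],0,0]
    - [[0,0,0],0,0]

```text
t: 5.37
tcp_pos: [585.8, -161.0, 173.2]
ee_rot: [0.013, 0.779, 0.627, 0.011]
wrist_force: [0.1, -0.1, -0.2]
width: -0.2
```

```bash
python3 to.py 580.7 -155 159 -.22; python3 to.py 496.2 178 330 .005
```

```text
shift [ 4.8 -6.8 14. ] turn 0.0054 tcp [ 585.8 -161.   173.2] tilt [ 0.0335 -0.0053 -0.9994] F [ 0.1 -0.1 -0.2] w -0.2 t 5.3667
shift [ 312.5 -154.4 -161.5] turn -0.2196 tcp [ 585.8 -161.   173.2] tilt [ 0.0335 -0.0053 -0.9994] F [ 0.1 -0.1 -0.2] w -0.2 t 5.3667
```

Run:
```python
from h import *
im=imaging.get_image('wrist'); s=imaging.get_image('side')
a=cv2.resize(im[:,:,::-1],(533,400)); b=cv2.resize(s[115:240,230:360,::-1],(416,400),interpolation=cv2.INTER_CUBIC)
cv2.imwrite('pics/w4.png',cv2.resize(np.hstack([a[:,:384+0],b]),(800,400)))
```

```text
(no output)
```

View pics/w4.png

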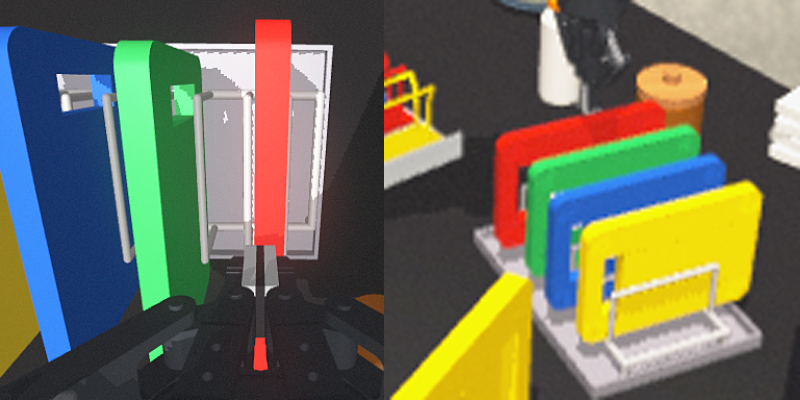

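Run:
```python
from h import *
import pickle
from scipy.optimize import least_squares
np.set_printoptions(precision=1,suppress=True)
st2,_=pickle.load(open('w2.pkl','rb')); C2=cam('wrist',st2)
st3=dict(tcp_pos=np.array([582.3,-146.7,250.1]),ee_rot=np.array([.004,.779,.627,.006])/np.linalg.norm([.004,.779,.627,.006])); C3=cam('wrist',st3)
Ct=cam('top'); Cs=cam('side')
# near-end middle of top face
obs={'red':[(504,126),(357,76),(502,258)],'green':[(410,138),(225,97),(566,262)],'blue':[(321.5,131),(92,83),(623,279)]}
for c,o in obs.items():
    uv=[np.array(o[0])/1.5-.17,np.array(o[1])/1.5-.17,np.array(o[2])/3.1+[94.7,124.7]]
    for use in([0,1],[0,1,2]):
        r=least_squares(lambda P:np.concatenate([proj([C2,C3,Ct][i],[P])[0]-uv[i] for i in use]),[480,-200,160])
        print(c,use,r.x,r.fun)
# side: yellow top corners crop2 (scale 4.2, off 170,115): top-left (520,300)->, top-right (735,243)
for u in([520,297],[735,243]): print('side yellow',[plane(Cs,[np.array(u)/4.2+[169.9,114.9]],z)[0] for z in(140,155,168)])
print(arm.sense()['joint_pos'])
# closed fingertip as seen
st=arm.sense(); Rt=rot(st['ee_rot']); print('tip px w4', [proj(cam('wrist',st),[st['tcp_pos']+Rt[:,2]*k])[0] for k in(0,6,25)])
print('side tip', [proj(Cs,[st['tcp_pos']+Rt[:,2]*k])[0] for k in(0,6,25)], 'board edge pts',proj(Cs,box(580.7,-155,28,-.22,200,15,140)[1::2]))
```

```text
red [0, 1] [ 483.  -133.6  157.1] [ 0.2 -0.5 -0.1  0.4]
red [0, 1, 2] [ 482.9 -133.5  156.4] [-0.  -0.7 -0.1  0.2 -0.3 -1.1]
green [0, 1] [ 477.9 -195.8  157. ] [-0.2  0.9  0.1 -0.6]
green [0, 1, 2] [ 477.8 -195.8  156.6] [-0.2  0.8  0.3 -0.8  0.5 -1. ]
blue [0, 1] [ 460.1 -250.2  167.1] [-0.1  0.4  0.1 -0.3]
blue [0, 1, 2] [ 460.  -249.9  167.4] [ 0.2  0.3  0.1 -0.5  1.3 -0.9]
side yellow [array([ 487.4, -276.2,  140. ]), array([ 473.2, -291.5,  155. ]), array([ 460.9, -304.8,  168. ])]
side yellow [array([ 673.8, -323.4,  140. ]), array([ 656.3, -337.9,  155. ]), array([ 641.1, -350.5,  168. ])]
[-0.3  0.5  1.8  0.   0.9 -1.7]
tip px w4 [array([251. , 241.7]), array([250.9, 236.8]), array([250.8, 222.9])]
side tip [array([294., 152.]), array([293.9, 153.5]), array([293.8, 158.1])] board edge pts [[266.4 160.5]
 [264.5 158.3]
 [317.8 148. ]
 [315.6 146. ]]
```

Run:
```python
from h import *
im=imaging.get_image('wrist'); s=imaging.get_image('side'); 
a=cv2.resize(im[180:380,180:320,::-1],(420,600),interpolation=cv2.INTER_CUBIC); b=cv2.resize(s[110:210,250:312,::-1],(372,600),interpolation=cv2.INTER_CUBIC)
cv2.imwrite('pics/w5.png',np.hstack([a,b])); print(arm.sense()['wrist_force'],arm.sense()['tcp_pos'])
```

```text
[-0.18844425  0.85515903  0.87170861] [ 585.45425313 -160.84410394  172.57421522]
```

View pics/w5.png

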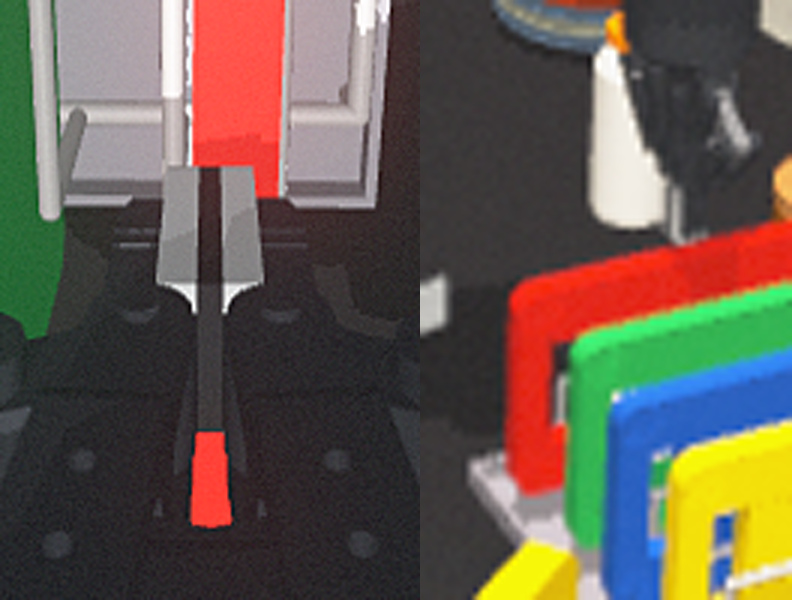

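The fingers closed just on or above the board's top edge: the pads sit higher than I assumed, so they slipped off the rounded edge. I'll back up, open, and re-check.

Call:
play_rows:
  deltas:
    - [[0,0,-20],0,0]
    - [[0,0,-30],0,50]
    - [[5,-5,-30],0,50]
    - [[0,0,0],0,50]
    - [[0,0,0],0,50]

```text
t: 5.98
tcp_pos: [577.6, -153.6, 253.7]
ee_rot: [0.01, 0.779, 0.627, 0.01]
wrist_force: [-0.4, 0.3, -0.6]
width: 42.8
```

```bash
cat > look.py <<'E'
from fit import *
import sys
# look.py colour x y zbottom yaw : refit one board in the current wrist view, z fixed
col=sys.argv[1]; p0=np.array([float(v) for v in sys.argv[2:6]])
st=arm.sense(); im=imaging.get_image('wrist'); C=cam('wrist',st); cv2.imwrite('pics/last.png',im[:,:,::-1])
roi=np.zeros((384,512),np.float32); roi[20:235,150:350]=1
m=cmask(im,col,(0,512,0,384)).astype(np.uint8); m=cv2.morphologyEx(m,cv2.MORPH_CLOSE,np.ones((11,11))).astype(np.float32)*roi
def cost(q): return np.abs(hull(C,box(q[0],q[1],q[2],q[3],200,15,140))*roi-m).sum()
S=np.vstack([p0]+[p0+d for d in np.diag([6,6,6,.03])])
for k in range(2): r=minimize(cost,p0,method='Nelder-Mead',options=dict(initial_simplex=S,maxfev=400)); p0=r.x; S=np.vstack([p0]+[p0+d for d in np.diag([-4,-4,-4,-.02])])
print('board',r.x,'cost',r.fun,'of',m.sum())
E
python3 look.py red 580.7 -155 28 -.22; python3 to.py 580.7 -155 140 -.22
```

```text
board [ 580.8  -156.26   33.38   -0.23] cost 452.75 of 4234.0
shift [ -1.   -0.3 113.9] turn 0.0057 tcp [ 577.9 -153.7  253.9] tilt [ 0.0287 -0.0036 -0.9996] F [-0.3  0.3  0.7] w 42.6 t 6.0333
```

Call:
play_rows:
  deltas:
    - [[-1,0,35],0,50]
    - [[0,0,35],0,50]
    - [[0,0,20],0,50]
    - [[0,0,15],0,50]
    - [[0,0,8],0,50]
    - [[0,0,0],0,50]

```text
t: 6.53
tcp_pos: [580.8, -155.1, 134.1]
ee_rot: [0.01, 0.779, 0.627, 0.01]
wrist_force: [-0.2, 0.1, -0.1]
width: 42.9
```

```bash
python3 to.py 580.7 -155 140 -.22
```

```text
shift [ 0.1  0.  -5.9] turn 0.0059 tcp [ 580.8 -155.1  134.1] tilt [ 0.0288 -0.0036 -0.9996] F [-0.2  0.1 -0.1] w 42.9 t 6.5333
```

Call:
play_rows:
  deltas:
    - [[0,0,-4],0,50]
    - [[0,0,0],0,0]
    - [[0,0,0],0,0]
    - [[0,0,0],0,0]
    - [[0,0,0],0,0]
    - [[0,0,0],0,0]
    - [[0,0,0],0,0]
    - [[0,0,0],0,0]

```text
t: 7.2
tcp_pos: [581.8, -155.5, 141.5]
ee_rot: [0.012, 0.779, 0.627, 0.011]
wrist_force: [-0.2, 1.3, -2.7]
width: 13.6
```

```bash
python3 to.py 580.7 -155 140 -.22
```

```text
shift [ 0.3 -1.2  1.5] turn 0.0059 tcp [ 581.8 -155.5  141.5] tilt [ 0.0315 -0.0045 -0.9995] F [-0.2  1.3 -2.7] w 13.6 t 7.2
```

Gripped (13.6 mm opening). Lifting gently first.

Call:
play_rows:
  deltas:
    - [[0,0,-10],0,0]
    - [[0,0,-15],0,0]
    - [[0,0,-25],0,0]
    - [[0,0,-30],0,0]
    - [[0,0,-35],0,0]
    - [[0,0,-35],0,0]
    - [[0,0,-35],0,0]
    - [[0,0,0],0,0]
    - [[0,0,0],0,0]

```text
t: 7.95
tcp_pos: [573.2, -153.8, 338.9]
ee_rot: [0.01, 0.779, 0.627, 0.01]
wrist_force: [1.2, 0.1, -4.8]
width: 13.5
```

```bash
python3 look.py red 580.8 -155.5 213 -.22; python3 to.py 496.2 178 325 .005
python3 - <<'E'
from h import *
im=imaging.get_image('wrist'); s=imaging.get_image('side')
cv2.imwrite('pics/w6.png',np.hstack([cv2.resize(im[:,:,::-1],(400,300)),cv2.resize(s[60:240,170:400,::-1],(383,300))]))
E
```

```text
board [ 568.78 -153.76  232.21   -0.22] cost 4385.25 of 13095.0
shift [ 307.9 -146.5   10.7] turn -0.2191 tcp [ 573.6 -154.   339.3] tilt [ 0.0294 -0.0038 -0.9996] F [ 0.2 -0.5 -2.3] w 13.4 t 8.0
```

View pics/w6.png

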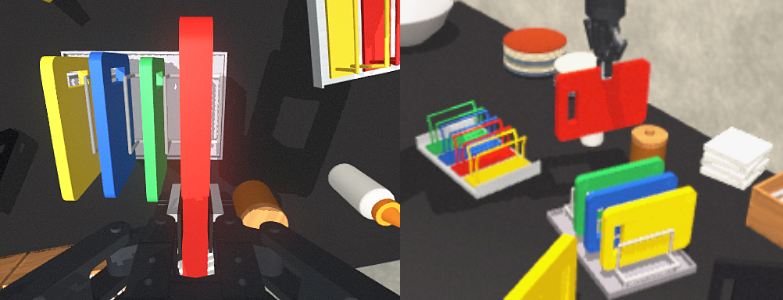

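Call:
play_rows:
  deltas:
    - [[20,-9,0],0,0]
    - [[30,-14,0],0,0]
    - [[30,-14,0],0,0]
    - [[30,-14,0],0,0]
    - [[30,-14,0],0,0]
    - [[30,-14,0],0,0]
    - [[30,-14,0],0,0]
    - [[30,-14,0],0,0]
    - [[30,-14,0],0,0]
    - [[25,-12,0],0,0]
    - [[15,-7,0],0,0]
    - [[0,0,0],-0.07,0]
    - [[0,0,0],-0.07,0]
    - [[0,0,0],-0.07,0]
    - [[0,0,0],0,0]
    - [[0,0,0],0,0]

```text
t: 9.43
tcp_pos: [482.5, 182.7, 307.7]
ee_rot: [-0.004, 0.707, 0.708, -0.009]
wrist_force: [1.0, -1.2, -3.6]
width: 13.5
```

```bash
python3 to.py 496.2 178 270 .005
```

```text
shift [-4.5 14.4 37.5] turn -0.0034 tcp [482.5 182.7 307.7] tilt [-0.0187 -0.0076 -0.9998] F [ 1.  -1.2 -3.6] w 13.5 t 9.4333
```

Call:
play_rows:
  deltas:
    - [[-4,14,15],0,0]
    - [[0,0,30],0,0]
    - [[0,0,28],0,0]
    - [[0,0,0],0,0]
    - [[0,0,0],0,0]

```text
t: 9.85
tcp_pos: [495.0, 177.0, 230.5]
ee_rot: [-0.004, 0.711, 0.703, -0.01]
wrist_force: [1.0, 0.5, -1.9]
width: 13.7
```

```bash
python3 to.py 496.2 178 126 .005
python3 - <<'E'
from h import *
C=cam('wrist'); im=imaging.get_image('wrist'); s=imaging.get_image('side')
a=im[:,:,::-1].copy()
for x in(-80,80):
  for y in(-10,10):
    for z,c in((65,(255,255,255)),): cv2.circle(a,tuple(int(k) for k in proj(C,[[496.2+x,178+y,z]])[0]),2,(255,255,0),-1)
cv2.imwrite('pics/w7.png',np.hstack([cv2.resize(a,(440,330)),cv2.resize(s[60:210,150:310,::-1],(352,330),interpolation=cv2.INTER_CUBIC)]))
E
```

```text
shift [  1.9   3.4 104.5] turn -0.0166 tcp [495.  177.  230.5] tilt [-0.0212 -0.0084 -0.9997] F [ 1.   0.5 -1.9] w 13.7 t 9.85
```

View pics/w7.png

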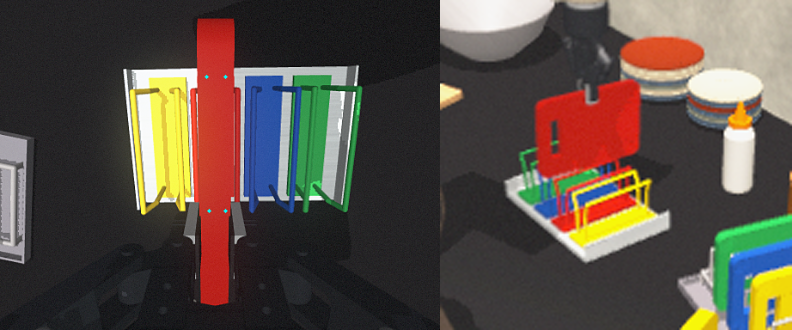

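Call:
play_rows:
  deltas:
    - [[2,3,15],-0.017,0]
    - [[0,0,20],0,0]
    - [[0,0,20],0,0]
    - [[0,0,15],0,0]
    - [[0,0,8],0,0]
    - [[0,0,0],0,0]

```text
t: 10.45
tcp_pos: [503.7, 180.5, 160.8]
ee_rot: [-0.0, 0.706, 0.708, -0.003]
wrist_force: [-1.2, -0.2, -4.8]
width: 14.0
```

```bash
python3 to.py 496.2 178 126 .005
```

```text
shift [-2.4 -7.4 34.9] turn -0.0013 tcp [503.7 180.5 160.8] tilt [-0.0051 -0.0038 -1.    ] F [-1.2 -0.2 -4.8] w 14.0 t 10.45
```

Call:
play_rows:
  deltas:
    - [[-2,-7,5],0,0]
    - [[0,0,8],0,0]
    - [[0,0,6],0,0]
    - [[0,0,4],0,0]
    - [[0,0,0],0,0]

```text
t: 10.87
tcp_pos: [498.4, 179.1, 140.1]
ee_rot: [0.001, 0.706, 0.708, -0.0]
wrist_force: [0.1, 0.3, -4.0]
width: 13.9
```

Call:
play_rows:
  deltas:
    - [[0,0,4],0,0]
    - [[0,0,4],0,0]
    - [[0,0,0],0,0]

```text
t: 11.12
tcp_pos: [497.8, 179.4, 132.7]
ee_rot: [0.001, 0.706, 0.708, -0.001]
wrist_force: [-3.5, 0.1, 9.1]
width: 13.6
```

```bash
python3 to.py 496.2 178 126 .005
```

```text
shift [-1.3 -1.7  6.7] turn -0.0024 tcp [497.8 179.4 132.7] tilt [ 0.     -0.0015 -1.    ] F [-3.5  0.1  9.1] w 13.6 t 11.1167
```

Call:
play_rows:
  deltas:
    - [[-1,0,3],0,0]
    - [[0,0,3],0,0]
    - [[0,0,0],0,0]

```text
t: 11.37
tcp_pos: [496.8, 179.3, 131.3]
ee_rot: [0.0, 0.706, 0.708, 0.0]
wrist_force: [0.9, -0.7, -4.5]
width: 13.7
```

```bash
python3 to.py 496.2 178 126 .005
python3 - <<'E'
from h import *
Cs=cam('side'); s=imaging.get_image('side')
for z in (14,20): print(z,proj(Cs,box(497,178,z,.005,200,15,140))[1::2].ravel().round(1))
cv2.imwrite('pics/w8.png',cv2.resize(s[80:190,160:280,::-1],None,fx=5,fy=5,interpolation=cv2.INTER_CUBIC))
E
```

```text
shift [-1.3 -0.6  5.3] turn -0.0028 tcp [496.8 179.3 131.3] tilt [ 3.e-04  1.e-04 -1.e+00] F [ 0.9 -0.7 -4.5] w 13.7 t 11.3667
14 [197.4 135.  195.3 133.4 240.9 119.9 238.8 118.5]
20 [197.3 133.6 195.2 132.  240.9 118.6 238.7 117.2]
```

View pics/w8.png

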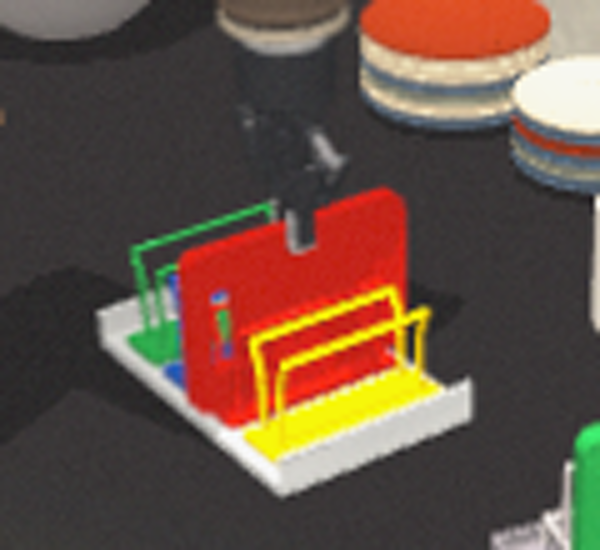

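Call:
play_rows:
  deltas:
    - [[-1,0,4],0,0]
    - [[0,0,4],0,0]
    - [[0,0,4],0,0]

```text
t: 11.67
tcp_pos: [498.1, 180.2, 127.2]
ee_rot: [0.001, 0.707, 0.708, 0.003]
wrist_force: [-18.0, 1.8, 69.2]
width: 13.4
```

Call:
play_rows:
  deltas:
    - [[0,0,4],0,0]
    - [[0,0,4],0,0]

```text
t: 11.83
tcp_pos: [498.9, 181.1, 126.5]
ee_rot: [0.002, 0.706, 0.708, 0.006]
wrist_force: [-38.2, -9.1, 117.3]
width: 14.0
```

Force is 117 N, so the board is on the floor. I must not press further. Releasing.

Call:
play_rows:
  deltas:
    - [[0,0,-2],0,0]
    - [[0,0,0],0,15]
    - [[0,0,0],0,30]
    - [[0,0,0],0,50]
    - [[0,0,0],0,50]
    - [[0,0,0],0,50]

```text
t: 12.33
tcp_pos: [499.9, 181.1, 130.0]
ee_rot: [0.003, 0.706, 0.708, 0.007]
wrist_force: [0.3, 0.4, -0.0]
width: 42.5
```

Call:
play_rows:
  deltas:
    - [[0,0,-20],0,50]
    - [[0,0,-35],0,50]
    - [[0,0,-35],0,50]
    - [[0,0,-35],0,50]
    - [[0,0,-35],0,50]
    - [[0,0,-30],0,50]
    - [[0,0,0],0,50]
    - [[0,0,0],0,50]

```text
t: 13.0
tcp_pos: [496.5, 179.9, 324.8]
ee_rot: [0.001, 0.706, 0.708, 0.004]
wrist_force: [0.1, -1.2, -0.5]
width: 42.7
```

```bash
python3 look.py red 496.2 178 14 .005; python3 to.py 575.9 -215.8 260 -.22;python3 - <<'E'
from h import *
im=imaging.get_image('wrist'); t=imaging.get_image('top')
cv2.imwrite('pics/w9.png',np.hstack([cv2.resize(im[:,:,::-1],(400,300)),cv2.resize(t[125:240,95:248,::-1],(399,300),interpolation=cv2.INTER_CUBIC)]))
E
```

```text
board [517.97 175.66 220.74  -0.03] cost 1405.75 of 6122.0
shift [-396.2   77.9   63.6] turn 0.2218 tcp [496.8 180.  324.9] tilt [ 0.0071  0.0047 -1.    ] F [0.1 0.9 1.4] w 42.9 t 13.05
```

View pics/w9.png

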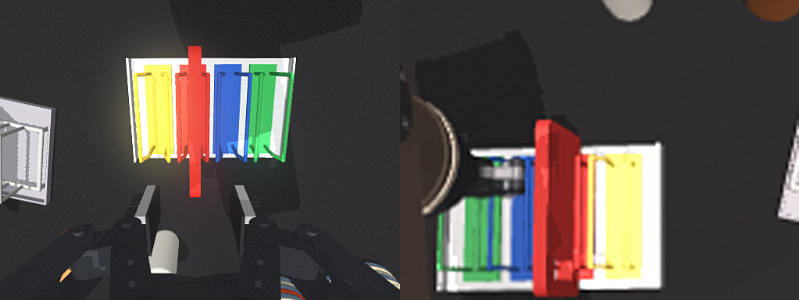

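Run:
```python
from h import *
np.set_printoptions(precision=1,suppress=True)
im=imaging.get_image('wrist'); t=imaging.get_image('top'); C=cam('wrist'); Ct=cam('top')
def runs(im,r,lo,hi):
    a=im[r,lo:hi].astype(int); return [(lo+i,*a[i]) for i in range(len(a))]
# sharp top face: rows beyond the strip ends
h=cv2.cvtColor(im,cv2.COLOR_RGB2HSV); m=((h[...,0]<8)|(h[...,0]>172))&(h[...,1]>120)&(h[...,2]>90)
for r in (60,64,68,215,225,235,245):
    u=np.nonzero(m[r,200:300])[0]+200; print(r,u.min() if len(u) else None,u.max() if len(u) else None)
col=np.nonzero(m[:300,249])[0]; print('rows',col.min(),col.max())
print('pred z14',proj(C,box(496.2,178,14,.005,200,15,140))[1::2].ravel()); print('pred z24',proj(C,box(496.2,178,24,.005,200,15,140))[1::2].ravel())
ht=cv2.cvtColor(t,cv2.COLOR_RGB2HSV); mt=((ht[...,0]<8)|(ht[...,0]>172))&(ht[...,1]>120)&(ht[...,2]>60); mt[:, :130]=0; mt[:,200:]=0
v,u=np.nonzero(mt[170:250]); v+=170; print('top rows',v.min(),v.max(),'cols at',[(r,np.nonzero(mt[r])[0].min(),np.nonzero(mt[r])[0].max()) for r in(176,179,236)])
for z in(14,24): print('top pred',z,proj(Ct,box(496.2,178,z,.005,200,15,140))[1::2].ravel(),proj(Ct,box(496.2,178,z,.005,200,15,140))[0::2].ravel())
```

```text
60 239 254
64 239 255
68 239 255
215 241 255
225 241 254
235 241 254
245 241 255
rows 60 254
pred z14 [239.   61.6 255.3  61.5 241.4 256.3 255.1 256.2]
pred z24 [238.7  60.7 255.6  60.7 241.2 260.9 255.3 260.8]
top rows 171 238 cols at [(176, np.int64(147), np.int64(162)), (179, np.int64(147), np.int64(164)), (236, np.int64(147), np.int64(163))]
top pred 14 [152.1 238.1 146.9 238.2 153.1 170.1 148.1 170.2] [164.3 238.  159.8 238.1 164.9 178.  160.5 178.1]
top pred 24 [151.1 238.1 145.9 238.2 152.1 169.5 147.1 169.6] [163.5 238.  159.  238.1 164.2 177.5 159.7 177.6]
```

Red sits exactly as predicted: floor height 14 mm, centred to within about 1 mm. Next is green.

Call:
play_rows:
  deltas:
    - [[-30,6,0],0.07,50]
    - [[-33,4,0],0.07,50]
    - [[-34,2,0],0.08,50]
    - [[-34,0,0],0,50]
    - [[-34,-1,0],0,50]
    - [[-34,-1,0],0,50]
    - [[-34,-1,0],0,50]
    - [[-34,-1,0],0,50]
    - [[-34,-1,0],0,50]
    - [[-34,-1,0],0,50]
    - [[-34,-1,0],0,50]
    - [[-25,-1,0],0,50]
    - [[0,0,0],0,50]
    - [[0,0,0],0,50]

```text
t: 14.42
tcp_pos: [416.1, -220.1, 306.0]
ee_rot: [-0.01, 0.782, 0.623, -0.006]
wrist_force: [-0.5, -0.5, -0.4]
width: 42.9
```

```bash
python3 to.py 575.9 -215.8 240 -.22
```

```text
shift [ 39.7 156.3  62.6] turn -0.0057 tcp [ 416.1 -220.1  306. ] tilt [-0.0213  0.0089 -0.9997] F [-0.5 -0.5 -0.4] w 42.9 t 14.4167
```

Call:
play_rows:
  deltas:
    - [[9,35,5],0,50]
    - [[10,38,10],0,50]
    - [[10,38,15],0,50]
    - [[9,32,15],-0.005,50]
    - [[0,5,10],0,50]
    - [[0,0,0],0,50]
    - [[0,0,0],0,50]

```text
t: 15.0
tcp_pos: [571.9, -209.3, 240.2]
ee_rot: [-0.014, 0.78, 0.625, -0.007]
wrist_force: [-0.6, 0.3, -0.8]
width: 42.3
```

```bash
python3 look.py green 575.9 -215.8 24 -.22; python3 to.py 575.9 -215.8 136 -.22
```

```text
board [ 576.14 -216.49   28.36   -0.22] cost 64.25 of 3739.0
shift [ -6.    9.  104.1] turn -0.0003 tcp [ 571.4 -209.3  240.3] tilt [-0.0282  0.0126 -0.9995] F [ 0.2  0.4 -0.7] w 42.9 t 15.05
```

Call:
play_rows:
  deltas:
    - [[-6,8,5],0,50]
    - [[0,0,30],0,50]
    - [[0,0,30],0,50]
    - [[0,0,20],0,50]
    - [[0,0,12],0,50]
    - [[0,0,0],0,50]
    - [[0,0,0],0,50]

```text
t: 15.63
tcp_pos: [574.9, -219.9, 146.0]
ee_rot: [-0.009, 0.781, 0.624, -0.005]
wrist_force: [-0.3, -1.0, 0.1]
width: 43.0
```

```bash
python3 to.py 576.1 -216.3 136 -.22
```

```text
shift [ 3.7  0.6 10.1] turn -0.0026 tcp [ 574.9 -219.9  146. ] tilt [-0.0197  0.0082 -0.9998] F [-0.3 -1.   0.1] w 43.0 t 15.6333
```

Call:
play_rows:
  deltas:
    - [[3,0,4],0,50]
    - [[0,0,4],0,50]
    - [[0,0,0],0,50]
    - [[0,0,0],0,0]
    - [[0,0,0],0,0]
    - [[0,0,0],0,0]
    - [[0,0,0],0,0]
    - [[0,0,0],0,0]
    - [[0,0,0],0,0]
    - [[0,0,0],0,0]

```text
t: 16.47
tcp_pos: [577.2, -218.2, 142.5]
ee_rot: [-0.006, 0.781, 0.624, -0.004]
wrist_force: [0.3, -1.5, -1.7]
width: 13.8
```

```bash
python3 to.py 576.1 -216.3 136 -.22
```

```text
shift [ 1.6 -1.4  6.5] turn -0.0033 tcp [ 577.2 -218.2  142.5] tilt [-0.0137  0.0056 -0.9999] F [ 0.3 -1.5 -1.7] w 13.8 t 16.4667
```

Call:
play_rows:
  deltas:
    - [[0,0,-10],0,0]
    - [[0,0,-20],0,0]
    - [[0,0,-30],0,0]
    - [[0,0,-35],0,0]
    - [[0,0,-35],0,0]
    - [[0,0,-35],0,0]
    - [[0,0,-25],0,0]
    - [[0,0,0],0,0]
    - [[15,-6,0],0,0]
    - [[30,-12,0],0,0]
    - [[35,-14,0],0,0]
    - [[35,-14,0],0,0]
    - [[35,-14,0],0,0]
    - [[35,-14,0],0,0]
    - [[35,-14,0],0,0]
    - [[35,-14,0],0,0]
    - [[35,-14,0],0,0]
    - [[35,-14,0],0,0]
    - [[20,-8,0],0,0]
    - [[0,0,0],0,0]

```text
t: 18.13
tcp_pos: [507.2, 166.3, 339.8]
ee_rot: [-0.012, 0.783, 0.622, -0.009]
wrist_force: [-0.5, -0.5, -3.6]
width: 13.4
```

```bash
python3 to.py 495.6 298 310 .005
```

```text
shift [125.6 -40.2  31.1] turn -0.2341 tcp [507.2 166.3 339.8] tilt [-0.0301  0.0076 -0.9995] F [-0.5 -0.5 -3.6] w 13.4 t 18.1333
```

Call:
play_rows:
  deltas:
    - [[25,-8,0],0,0]
    - [[33,-11,0],0,0]
    - [[33,-11,0],0,0]
    - [[28,-9,0],0,0]
    - [[0,0,0],-0.08,0]
    - [[0,0,0],-0.08,0]
    - [[0,0,0],-0.07,0]
    - [[0,0,0],0,0]
    - [[0,0,0],0,0]

```text
t: 18.88
tcp_pos: [486.3, 297.9, 332.6]
ee_rot: [-0.016, 0.702, 0.711, -0.015]
wrist_force: [-1.1, -0.5, -2.8]
width: 13.5
```

```bash
python3 to.py 495.6 298 240 .005
```

```text
shift [-0.2 13.3 92.1] turn 0.0075 tcp [486.3 297.9 332.6] tilt [-0.043   0.0011 -0.9991] F [-1.1 -0.5 -2.8] w 13.5 t 18.8833
```

Call:
play_rows:
  deltas:
    - [[0,13,15],0.007,0]
    - [[0,0,30],0,0]
    - [[0,0,30],0,0]
    - [[0,0,15],0,0]
    - [[0,0,0],0,0]
    - [[0,0,0],0,0]

```text
t: 19.38
tcp_pos: [495.1, 296.1, 238.6]
ee_rot: [-0.015, 0.711, 0.703, -0.015]
wrist_force: [-0.1, 0.5, -2.6]
width: 13.6
```

```bash
python3 to.py 495.6 298 160 .005
```

```text
shift [ 1.9  3.8 78.5] turn -0.0174 tcp [495.1 296.1 238.6] tilt [-4.290e-02  9.000e-04 -9.991e-01] F [-0.1  0.5 -2.6] w 13.6 t 19.3833
```

Call:
play_rows:
  deltas:
    - [[2,3,10],-0.017,0]
    - [[0,0,20],0,0]
    - [[0,0,20],0,0]
    - [[0,0,15],0,0]
    - [[0,0,5],0,0]
    - [[0,0,0],0,0]

```text
t: 19.88
tcp_pos: [500.0, 299.2, 170.7]
ee_rot: [-0.014, 0.705, 0.709, -0.01]
wrist_force: [0.7, -2.1, -4.2]
width: 13.6
```

```bash
python3 to.py 495.6 298 140 .005
```

```text
shift [-1.3 -3.4 30.8] turn -0.0007 tcp [500.  299.2 170.7] tilt [-0.0338  0.0043 -0.9994] F [ 0.7 -2.1 -4.2] w 13.6 t 19.8833
```

Call:
play_rows:
  deltas:
    - [[-1,-3,8],0,0]
    - [[0,0,10],0,0]
    - [[0,0,6],0,0]
    - [[0,0,4],0,0]
    - [[0,0,0],0,0]

```text
t: 20.3
tcp_pos: [497.9, 299.0, 143.3]
ee_rot: [-0.013, 0.705, 0.709, -0.008]
wrist_force: [-0.4, -2.8, -5.3]
width: 13.6
```

Call:
play_rows:
  deltas:
    - [[0,0,3],0,0]
    - [[0,0,3],0,0]

```text
t: 20.47
tcp_pos: [498.1, 299.2, 137.6]
ee_rot: [-0.012, 0.705, 0.709, -0.008]
wrist_force: [-0.3, -2.7, -1.9]
width: 13.6
```

Call:
play_rows:
  deltas:
    - [[0,0,2],0,0]
    - [[0,0,2],0,0]

```text
t: 20.63
tcp_pos: [496.8, 299.5, 134.5]
ee_rot: [-0.013, 0.706, 0.709, -0.008]
wrist_force: [-21.5, 0.1, 43.3]
width: 13.4
```

Call:
play_rows:
  deltas:
    - [[0,0,3],0,0]
    - [[0,0,3],0,0]

```text
t: 20.8
tcp_pos: [496.3, 300.9, 134.3]
ee_rot: [-0.014, 0.705, 0.709, -0.007]
wrist_force: [-14.2, -13.3, 56.3]
width: 13.6
```

Call:
play_rows:
  deltas:
    - [[-1,0,-1],0,0]
    - [[0,0,0],0,15]
    - [[0,0,0],0,30]
    - [[0,0,0],0,50]
    - [[0,0,0],0,50]
    - [[0,0,0],0,50]
    - [[0,0,-20],0,50]
    - [[0,0,-35],0,50]
    - [[0,0,-35],0,50]
    - [[0,0,-35],0,50]
    - [[0,0,-35],0,50]
    - [[0,0,-30],0,50]
    - [[0,0,0],0,50]
    - [[0,0,0],0,50]

```text
t: 21.97
tcp_pos: [502.1, 299.5, 333.5]
ee_rot: [-0.014, 0.706, 0.708, -0.006]
wrist_force: [0.3, 1.1, -0.1]
width: 43.0
```

```bash
cat > chk.py <<'E'
from fit import *
import sys
# measured vs predicted ends/edges of the standing board's top face in the wrist view
col,x,y=sys.argv[1],float(sys.argv[2]),float(sys.argv[3])
im=imaging.get_image('wrist'); C=cam('wrist'); m=cmask(im,col,(0,512,0,384)); cv2.imwrite('pics/chk_%s.png'%col,im[:,:,::-1])
P=proj(C,box(x,y,14,.005,200,15,140)[1::2]); print('pred',P.round(1).tolist())
lo,hi=int(P[:,0].min())-12,int(P[:,0].max())+12
for r in np.linspace(P[:,1].min()+2,P[:,1].max()-4,7).astype(int):
    u=np.nonzero(m[r,lo:hi])[0]+lo; print(r,(u.min(),u.max()) if len(u) else None,end=' ')
v=np.nonzero(m[:300,int(P[:,0].mean())])[0]; print('rows',v.min(),v.max())
E
python3 chk.py green 495.6 298; python3 to.py 556.2 -273.8 240 -.22
```

```text
pred [[237.8, 60.6], [253.5, 60.6], [239.8, 251.3], [253.3, 251.1]]
62 (np.int64(240), np.int64(255)) 93 (np.int64(229), np.int64(262)) 124 (np.int64(225), np.int64(264)) 154 (np.int64(225), np.int64(264)) 185 (np.int64(226), np.int64(264)) 216 (np.int64(241), np.int64(255)) 247 (np.int64(241), np.int64(254)) rows 59 249
shift [-574.7   54.1   85. ] turn 0.2237 tcp [502.3 299.6 333.6] tilt [-0.0282  0.0123 -0.9995] F [-0.3 -0.5  1.1] w 42.9 t 22.0167
```

Call:
play_rows:
  deltas:
    - [[-25,2,0],0,50]
    - [[-36,4,0],0,50]
    - [[-36,4,0],0,50]
    - [[-36,4,0],0,50]
    - [[-36,4,0],0,50]
    - [[-36,4,0],0,50]
    - [[-36,4,0],0,50]
    - [[-36,4,0],0,50]
    - [[-36,4,0],0,50]
    - [[-36,4,0],0,50]
    - [[-36,4,0],0,50]
    - [[-36,4,0],0,50]
    - [[-36,4,0],0,50]
    - [[-36,4,0],0,50]
    - [[-36,4,0],0,50]
    - [[-30,4,0],0,50]
    - [[0,0,0],0.08,50]
    - [[0,0,0],0.08,50]
    - [[0,0,0],0.06,50]
    - [[0,0,0],0,50]

```text
t: 23.68
tcp_pos: [558.6, -284.4, 291.1]
ee_rot: [-0.029, 0.781, 0.624, -0.018]
wrist_force: [-0.9, 0.1, 0.1]
width: 42.8
```

```bash
python3 to.py 556.2 -273.8 240 -.22
```

```text
shift [ 9.4 -1.3 51.4] turn -0.0035 tcp [ 558.6 -284.4  291.1] tilt [-0.0635  0.0227 -0.9977] F [-0.9  0.1  0.1] w 42.8 t 23.6833
```

Call:
play_rows:
  deltas:
    - [[9,-1,15],0,50]
    - [[0,0,25],0,50]
    - [[0,0,8],0,50]
    - [[0,0,0],0,50]
    - [[0,0,0],0,50]

```text
t: 24.1
tcp_pos: [555.2, -272.9, 237.9]
ee_rot: [-0.031, 0.778, 0.627, -0.019]
wrist_force: [0.0, -0.4, 0.8]
width: 42.8
```

```bash
python3 look.py blue 556.2 -273.8 24 -.22; python3 to.py 556.2 -273.8 138 -.22
```

```text
board [ 557.27 -273.7    27.58   -0.22] cost 42.5 of 3805.0
shift [-1.7  8.2 99.8] turn 0.0049 tcp [ 555.4 -273.   238.1] tilt [-0.0679  0.0255 -0.9974] F [ 0.1 -0.3  0.6] w 42.7 t 24.15
```

Call:
play_rows:
  deltas:
    - [[-1,9,5],0.005,50]
    - [[0,0,30],0,50]
    - [[0,0,30],0,50]
    - [[0,0,20],0,50]
    - [[0,0,10],0,50]
    - [[0,0,0],0,50]
    - [[0,0,0],0,50]

```text
t: 24.73
tcp_pos: [565.9, -277.4, 145.1]
ee_rot: [-0.025, 0.78, 0.625, -0.016]
wrist_force: [0.4, -0.4, 0.7]
width: 42.4
```

```bash
python3 to.py 557 -273.7 138 -.22
```

```text
shift [ 1.6 -9.   7.6] turn 0.0007 tcp [ 565.9 -277.4  145.1] tilt [-0.0562  0.0192 -0.9982] F [ 0.4 -0.4  0.7] w 42.4 t 24.7333
```

Call:
play_rows:
  deltas:
    - [[1,-9,3],0,50]
    - [[0,0,4],0,50]
    - [[0,0,0],0,50]
    - [[0,0,0],0,0]
    - [[0,0,0],0,0]
    - [[0,0,0],0,0]
    - [[0,0,0],0,0]
    - [[0,0,0],0,0]
    - [[0,0,0],0,0]
    - [[0,0,0],0,0]

```text
t: 25.57
tcp_pos: [558.8, -275.5, 143.1]
ee_rot: [-0.022, 0.78, 0.625, -0.015]
wrist_force: [-0.4, 0.9, -1.1]
width: 13.6
```

```bash
python3 to.py 557 -273.7 138 -.22
```

```text
shift [ 1.3 -1.9  5.3] turn 0.0007 tcp [ 558.8 -275.5  143.1] tilt [-0.0501  0.0159 -0.9986] F [-0.4  0.9 -1.1] w 13.6 t 25.5667
```

Call:
play_rows:
  deltas:
    - [[0,0,-10],0,0]
    - [[0,0,-20],0,0]
    - [[0,0,-30],0,0]
    - [[0,0,-35],0,0]
    - [[0,0,-35],0,0]
    - [[0,0,-35],0,0]
    - [[0,0,-25],0,0]
    - [[0,0,0],0,0]
    - [[15,-5,0],0,0]
    - [[30,-11,0],0,0]
    - [[35,-13,0],0,0]
    - [[35,-13,0],0,0]
    - [[35,-13,0],0,0]
    - [[35,-13,0],0,0]
    - [[35,-13,0],0,0]
    - [[35,-13,0],0,0]
    - [[35,-13,0],0,0]
    - [[35,-13,0],0,0]
    - [[20,-7,0],0,0]
    - [[0,0,0],0,0]

```text
t: 27.23
tcp_pos: [506.0, 105.3, 345.5]
ee_rot: [-0.029, 0.781, 0.623, -0.02]
wrist_force: [0.4, 0.6, -4.8]
width: 13.4
```

```bash
python3 to.py 495.9 238 320 .005
```

```text
shift [127.  -37.5  28.9] turn -0.2297 tcp [506.  105.3 345.5] tilt [-0.0675  0.0208 -0.9975] F [ 0.4  0.6 -4.8] w 13.4 t 27.2333
```

Call:
play_rows:
  deltas:
    - [[25,-7,0],0,0]
    - [[33,-10,0],0,0]
    - [[33,-10,0],0,0]
    - [[29,-8,0],0,0]
    - [[0,0,0],-0.08,0]
    - [[0,0,0],-0.08,0]
    - [[0,0,0],-0.07,0]
    - [[0,0,0],0,0]
    - [[0,0,0],0,0]

```text
t: 27.98
tcp_pos: [489.0, 237.3, 340.8]
ee_rot: [-0.034, 0.701, 0.712, -0.023]
wrist_force: [-0.4, -0.1, -4.3]
width: 13.4
```

```bash
python3 to.py 495.9 238 240 .005
```

```text
shift [ -1.2  14.9 100. ] turn 0.011 tcp [489.  237.3 340.8] tilt [-0.0803  0.0157 -0.9966] F [-0.4 -0.1 -4.3] w 13.4 t 27.9833
```

Call:
play_rows:
  deltas:
    - [[-1,14,15],0.01,0]
    - [[0,0,33],0,0]
    - [[0,0,33],0,0]
    - [[0,0,15],0,0]
    - [[0,0,0],0,0]
    - [[0,0,0],0,0]

```text
t: 28.48
tcp_pos: [494.8, 236.1, 240.3]
ee_rot: [-0.034, 0.711, 0.702, -0.023]
wrist_force: [0.6, -0.2, -3.7]
width: 13.4
```

```bash
python3 to.py 495.9 238 165 .005
python3 - <<'E'
from h import *
im=imaging.get_image('wrist'); s=imaging.get_image('side')
cv2.imwrite('pics/w10.png',np.hstack([cv2.resize(im[:,:,::-1],(440,330)),cv2.resize(s[60:210,150:310,::-1],(352,330),interpolation=cv2.INTER_CUBIC)]))
E
```

```text
shift [ 0.8  7.1 75. ] turn -0.0171 tcp [494.8 236.1 240.3] tilt [-0.0799  0.0155 -0.9967] F [ 0.6 -0.2 -3.7] w 13.4 t 28.4833
```

View pics/w10.png

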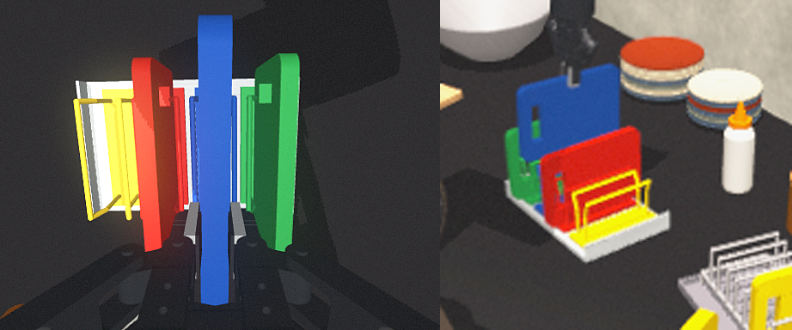

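Red at (150,155) and green at (280,150) stand properly, and blue hangs centred between its guides. Lowering it.

Call:
play_rows:
  deltas:
    - [[1,4,10],-0.017,0]
    - [[0,0,20],0,0]
    - [[0,0,20],0,0]
    - [[0,0,12],0,0]
    - [[0,0,5],0,0]
    - [[0,0,0],0,0]

```text
t: 29.08
tcp_pos: [501.0, 239.0, 176.7]
ee_rot: [-0.03, 0.703, 0.71, -0.016]
wrist_force: [0.3, -3.3, -6.9]
width: 13.2
```

```bash
python3 to.py 495.9 238 140 .005
```

```text
shift [-1.7 -2.7 36.9] turn 0.0044 tcp [501.  239.  176.7] tilt [-0.0648  0.0187 -0.9977] F [ 0.3 -3.3 -6.9] w 13.2 t 29.0833
```

Call:
play_rows:
  deltas:
    - [[-1,-2,8],0.004,0]
    - [[0,0,10],0,0]
    - [[0,0,8],0,0]
    - [[0,0,5],0,0]
    - [[0,0,0],0,0]

```text
t: 29.5
tcp_pos: [498.8, 238.5, 144.5]
ee_rot: [-0.028, 0.704, 0.709, -0.015]
wrist_force: [0.4, -2.8, -3.7]
width: 13.5
```

Call:
play_rows:
  deltas:
    - [[-1,0,3],0,0]
    - [[0,0,3],0,0]

```text
t: 29.67
tcp_pos: [498.8, 237.9, 138.4]
ee_rot: [-0.028, 0.704, 0.709, -0.014]
wrist_force: [-0.1, -2.7, -2.1]
width: 13.7
```

Call:
play_rows:
  deltas:
    - [[0,0,2],0,0]
    - [[0,0,2],0,0]

```text
t: 29.83
tcp_pos: [497.9, 238.3, 135.1]
ee_rot: [-0.029, 0.704, 0.709, -0.014]
wrist_force: [-17.9, -2.7, 65.4]
width: 13.2
```

Call:
play_rows:
  deltas:
    - [[0,0,3],0,0]
    - [[0,0,2],0,0]

```text
t: 30.0
tcp_pos: [497.9, 240.2, 135.0]
ee_rot: [-0.029, 0.705, 0.709, -0.012]
wrist_force: [-8.1, -4.9, 22.6]
width: 13.3
```

Landed. Release, retract, check.

Call:
play_rows:
  deltas:
    - [[-1,0,-1],0,0]
    - [[0,0,0],0,15]
    - [[0,0,0],0,30]
    - [[0,0,0],0,50]
    - [[0,0,0],0,50]
    - [[0,0,0],0,50]
    - [[0,0,-20],0,50]
    - [[0,0,-35],0,50]
    - [[0,0,-35],0,50]
    - [[0,0,-35],0,50]
    - [[0,0,-35],0,50]
    - [[0,0,-30],0,50]
    - [[0,0,0],0,50]
    - [[0,0,0],0,50]

```text
t: 31.17
tcp_pos: [509.6, 235.8, 334.4]
ee_rot: [-0.03, 0.705, 0.709, -0.011]
wrist_force: [0.1, -0.1, -1.0]
width: 42.8
```

```bash
python3 chk.py blue 495.9 238; python3 to.py 547.8 -334.2 300 -.22
```

```text
pred [[239.2, 59.2], [254.7, 59.2], [240.7, 250.5], [254.2, 250.3]]
61 (np.int64(241), np.int64(256)) 92 (np.int64(229), np.int64(261)) 122 (np.int64(227), np.int64(265)) 153 (np.int64(227), np.int64(265)) 184 (np.int64(227), np.int64(265)) 215 (np.int64(242), np.int64(256)) 246 (np.int64(242), np.int64(255)) rows 59 249
shift [-571.    36.4   17.2] turn 0.2246 tcp [509.9 235.9 334.6] tilt [-0.0583  0.0264 -0.998 ] F [1.  0.3 0.7] w 42.6 t 31.2167
```

Call:
play_rows:
  deltas:
    - [[-25,1,0],0,50]
    - [[-36,3,0],0,50]
    - [[-36,3,0],0,50]
    - [[-36,3,0],0,50]
    - [[-36,3,0],0,50]
    - [[-36,3,0],0,50]
    - [[-36,3,0],0,50]
    - [[-36,3,0],0,50]
    - [[-36,3,0],0,50]
    - [[-36,3,0],0,50]
    - [[-36,3,0],0,50]
    - [[-36,3,0],0,50]
    - [[-36,3,0],0,50]
    - [[-36,3,0],0,50]
    - [[-36,3,0],0,50]
    - [[-27,3,0],0,50]
    - [[0,0,0],0.08,50]
    - [[0,0,0],0.08,50]
    - [[0,0,0],0.06,50]
    - [[0,0,0],0,50]

```text
t: 32.88
tcp_pos: [549.9, -343.6, 284.4]
ee_rot: [-0.044, 0.78, 0.624, -0.023]
wrist_force: [0.4, 0.5, 0.1]
width: 42.6
```

```bash
python3 to.py 547.8 -334.2 240 -.22
```

```text
shift [ 7.8  0.2 44.8] turn -0.0023 tcp [ 549.9 -343.6  284.4] tilt [-0.091   0.0409 -0.995 ] F [0.4 0.5 0.1] w 42.6 t 32.8833
```

Call:
play_rows:
  deltas:
    - [[7,0,12],0,50]
    - [[0,0,22],0,50]
    - [[0,0,6],0,50]
    - [[0,0,0],0,50]
    - [[0,0,0],0,50]

```text
t: 33.3
tcp_pos: [546.5, -333.5, 239.6]
ee_rot: [-0.047, 0.777, 0.627, -0.023]
wrist_force: [0.2, -0.2, 0.5]
width: 42.5
```

```bash
python3 look.py yellow 547.8 -334.2 24 -.22; python3 to.py 547.8 -334.2 140 -.22
```

```text
board [ 548.81 -332.99   25.27   -0.22] cost 64.25 of 3582.0
shift [-2.7 11.4 99.2] turn 0.0063 tcp [ 546.7 -333.6  239.9] tilt [-0.0952  0.0441 -0.9945] F [ 0.3  0.4 -0. ] w 42.6 t 33.35
```

Call:
play_rows:
  deltas:
    - [[-1,5,5],0.006,50]
    - [[0,0,30],0,50]
    - [[0,0,30],0,50]
    - [[0,0,20],0,50]
    - [[0,0,9],0,50]
    - [[0,0,0],0,50]
    - [[0,0,0],0,50]

```text
t: 33.93
tcp_pos: [548.2, -334.8, 147.7]
ee_rot: [-0.042, 0.779, 0.625, -0.022]
wrist_force: [0.5, -0.3, 0.5]
width: 42.5
```

```bash
python3 to.py 548.8 -333 140 -.22
```

```text
shift [1.8 0.9 7.7] turn 0.001 tcp [ 548.2 -334.8  147.7] tilt [-0.0857  0.0378 -0.9956] F [ 0.5 -0.3  0.5] w 42.5 t 33.9333
```

Call:
play_rows:
  deltas:
    - [[2,1,4],0,50]
    - [[0,0,3],0,50]
    - [[0,0,0],0,50]
    - [[0,0,0],0,0]
    - [[0,0,0],0,0]
    - [[0,0,0],0,0]
    - [[0,0,0],0,0]
    - [[0,0,0],0,0]
    - [[0,0,0],0,0]
    - [[0,0,0],0,0]

```text
t: 34.77
tcp_pos: [552.0, -334.4, 145.2]
ee_rot: [-0.038, 0.779, 0.625, -0.02]
wrist_force: [1.2, 0.0, -1.4]
width: 13.7
```

Call:
play_rows:
  deltas:
    - [[0,0,-10],0,0]
    - [[0,0,-20],0,0]
    - [[0,0,-30],0,0]
    - [[0,0,-35],0,0]
    - [[0,0,-35],0,0]
    - [[0,0,-35],0,0]
    - [[0,0,-25],0,0]
    - [[0,0,0],0,0]
    - [[0,0,0],0,0]

```text
t: 35.52
tcp_pos: [565.7, -339.7, 345.7]
ee_rot: [-0.041, 0.779, 0.625, -0.021]
wrist_force: [0.4, -0.0, -6.1]
width: 13.4
```

```bash
python3 to.py 496.5 118 330 .005
```

```text
shift [ 431.4 -164.2   38.5] turn -0.224 tcp [ 565.7 -339.7  345.7] tilt [-0.0843  0.0372 -0.9957] F [ 0.4 -0.  -6.1] w 13.4 t 35.5167
```

Call:
play_rows:
  deltas:
    - [[15,-6,0],0,0]
    - [[30,-11,0],0,0]
    - [[35,-13,0],0,0]
    - [[35,-13,0],0,0]
    - [[35,-13,0],0,0]
    - [[35,-13,0],0,0]
    - [[35,-13,0],0,0]
    - [[35,-13,0],0,0]
    - [[35,-13,0],0,0]
    - [[35,-13,0],0,0]
    - [[35,-13,0],0,0]
    - [[35,-13,0],0,0]
    - [[20,-7,0],0,0]
    - [[0,0,0],0,0]
    - [[0,0,0],-0.08,0]
    - [[0,0,0],-0.08,0]
    - [[0,0,0],-0.06,0]
    - [[0,0,0],0,0]

```text
t: 37.02
tcp_pos: [481.2, 124.4, 345.2]
ee_rot: [-0.059, 0.702, 0.709, -0.029]
wrist_force: [-0.1, 0.3, -4.8]
width: 13.1
```

```bash
python3 to.py 499 118 240 .005
```

```text
shift [-11.   30.6 101.8] turn 0.0023 tcp [481.2 124.4 345.2] tilt [-0.1234  0.0418 -0.9915] F [-0.1  0.3 -4.8] w 13.1 t 37.0167
```

Call:
play_rows:
  deltas:
    - [[-11,20,10],0,0]
    - [[0,3,33],0,0]
    - [[0,0,33],0,0]
    - [[0,0,18],0,0]
    - [[0,0,0],0,0]
    - [[0,0,0],0,0]

```text
t: 37.52
tcp_pos: [488.9, 115.9, 242.1]
ee_rot: [-0.06, 0.707, 0.704, -0.031]
wrist_force: [0.8, -0.4, -3.3]
width: 13.2
```

```bash
python3 to.py 499 117 165 .005
python3 - <<'E'
from h import *
im=imaging.get_image('wrist'); s=imaging.get_image('side')
cv2.imwrite('pics/w11.png',np.hstack([cv2.resize(im[:,:,::-1],(440,330)),cv2.resize(s[60:210,150:310,::-1],(352,330),interpolation=cv2.INTER_CUBIC)]))
E
```

```text
shift [-1.9 20.  75.1] turn -0.0113 tcp [488.9 115.9 242.1] tilt [-0.1283  0.0406 -0.9909] F [ 0.8 -0.4 -3.3] w 13.2 t 37.5167
```

View pics/w11.png

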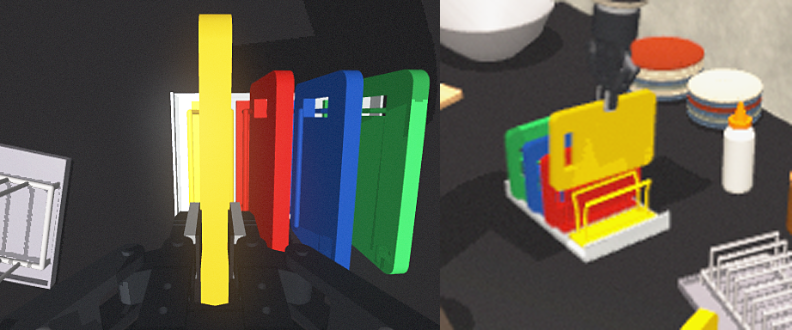

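All three placed boards stand upright, at about (270,160), (325,165) and (395,170). Yellow is above its guides with a slight lean. Lowering it.

Call:
play_rows:
  deltas:
    - [[-1,10,10],-0.011,0]
    - [[0,0,20],0,0]
    - [[0,0,20],0,0]
    - [[0,0,10],0,0]
    - [[0,0,5],0,0]
    - [[0,0,0],0,0]

```text
t: 38.12
tcp_pos: [499.6, 117.5, 179.7]
ee_rot: [-0.055, 0.702, 0.709, -0.025]
wrist_force: [0.0, -1.7, -4.9]
width: 13.3
```

```bash
python3 to.py 499 117.5 140 .005
```

```text
shift [-1.6  3.9 39.5] turn 0.002 tcp [499.6 117.5 179.7] tilt [-0.1126  0.0414 -0.9928] F [ 0.  -1.7 -4.9] w 13.3 t 38.1167
```

Call:
play_rows:
  deltas:
    - [[-1,2,8],0,0]
    - [[-1,1,10],0,0]
    - [[0,1,8],0,0]
    - [[0,0,5],0,0]
    - [[0,0,0],0,0]

```text
t: 38.53
tcp_pos: [502.6, 116.8, 147.5]
ee_rot: [-0.053, 0.703, 0.709, -0.023]
wrist_force: [-0.3, -1.8, -5.0]
width: 13.2
```

Call:
play_rows:
  deltas:
    - [[0,0,2],0,0]
    - [[0,0,2],0,0]

```text
t: 38.7
tcp_pos: [502.4, 117.0, 143.4]
ee_rot: [-0.053, 0.703, 0.709, -0.023]
wrist_force: [0.0, -2.1, -2.9]
width: 13.1
```

Call:
play_rows:
  deltas:
    - [[0,0,2],0,0]
    - [[0,0,2],0,0]

```text
t: 38.87
tcp_pos: [502.2, 117.2, 139.4]
ee_rot: [-0.053, 0.703, 0.709, -0.023]
wrist_force: [-0.2, -2.8, -2.6]
width: 13.3
```

Call:
play_rows:
  deltas:
    - [[0,0,2],0,0]
    - [[0,0,2],0,0]

```text
t: 39.03
tcp_pos: [499.7, 117.6, 137.1]
ee_rot: [-0.054, 0.702, 0.709, -0.024]
wrist_force: [-14.9, -0.5, 48.3]
width: 13.3
```

Call:
play_rows:
  deltas:
    - [[0,0,2],0,0]
    - [[0,0,1],0,0]
    - [[0,0,0],0,0]

```text
t: 39.28
tcp_pos: [500.3, 118.6, 138.0]
ee_rot: [-0.054, 0.702, 0.709, -0.022]
wrist_force: [0.9, -2.3, -5.2]
width: 13.4
```

Call:
play_rows:
  deltas:
    - [[0,0,0],0,10]
    - [[0,0,0],0,20]
    - [[0,0,0],0,30]
    - [[0,0,0],0,50]
    - [[0,0,0],0,50]
    - [[0,0,0],0,50]
    - [[0,0,-20],0,50]
    - [[0,0,-35],0,50]
    - [[0,0,-35],0,50]
    - [[0,0,-35],0,50]
    - [[0,0,-35],0,50]
    - [[0,0,-30],0,50]
    - [[0,0,0],0,50]
    - [[0,0,0],0,50]

```text
t: 40.45
tcp_pos: [519.8, 110.4, 334.4]
ee_rot: [-0.056, 0.703, 0.709, -0.024]
wrist_force: [0.1, 0.2, 0.0]
width: 42.7
```

```bash
python3 chk.py yellow 496.5 118; python3 to.py 496 118 330 0
python3 - <<'E'
from h import *
im=imaging.get_image('wrist'); s=imaging.get_image('side')
cv2.imwrite('pics/w12.png',np.hstack([cv2.resize(im[:,:,::-1],(400,300)),cv2.resize(s[80:230,150:350,::-1],(400,300),interpolation=cv2.INTER_CUBIC)]))
E
```

```text
pred [[241.7, 60.4], [256.9, 60.5], [242.3, 252.1], [255.9, 251.8]]
62 (np.int64(244), np.int64(259)) 93 (np.int64(241), np.int64(259)) 124 (np.int64(229), np.int64(267)) 155 (np.int64(229), np.int64(267)) 186 (np.int64(229), np.int64(266)) 217 (np.int64(241), np.int64(258)) 248 (np.int64(244), np.int64(258)) rows 60 250
shift [  7.5 -23.3   7.5] turn 0.0067 tcp [520.1 110.4 334.5] tilt [-0.1113  0.0448 -0.9928] F [0.  0.3 1.2] w 42.5 t 40.5
```

View pics/w12.png

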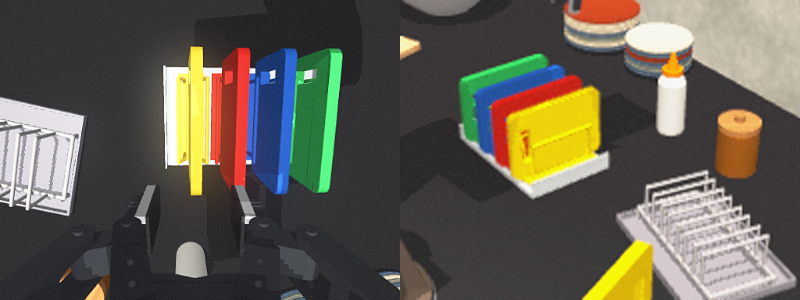

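```bash
python3 -c "
from station import arm; print(arm.job_done())"
```

```text
the job is handed in; nothing more can be done
None
```

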